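# Empty the check-valve ball track

## Task

Empty the curved ball track: turn the bayonet stopper in its exit gap counter-clockwise to its stop, lift it out and put it in the grey tray. Then push the black balls along the channel to the exit gap, lift them out there and set each one home in a pocket of its own in the plywood rack. Leave the other things on the bench where they are.

Things in the scene. Friction and masses are not known exactly. Their poses are not given: they have to be found in the camera images.
- track: Fixed ball track: a level curved channel of grey metal. Origin: the centre of its arc, on the table; z up. The channel's centre line is an arc of radius 170 mm about the origin, from -62 deg (rear end) to +60 deg (exit gap), angles counted from the track's x axis towards its y axis. Balls slide and roll along it easily, also several in contact.
- channel_mid (a point): Channel floor, on the centre line, at 0 deg. The floor is 26 mm above the table, 65 mm wide between walls 55 mm high and 8 mm thick. Lips 5 mm thick on both walls (top 86 mm above the table) overhang inward, leaving a slot 44 mm wide: too narrow for a ball, wide enough for closed fingers to reach in and push. Walls and lips end 44 mm (along the arc) before the exit gap's centre.
- channel_rear (a point): Rear end of the channel, on the centre line of its floor (-62 deg). It is closed only by a stop 8 mm thick and 18 mm above the floor; nothing bridges it above.
- exit_gap (a point): Centre of the exit gap (+60 deg), at floor height (26 mm): an open steel plate 92 mm square with no side walls, a 34 mm round hole and two 17 mm wide slots across the track. A back stop 24 mm high stands 36 mm past the centre. The hole holds the stopper at first; afterwards a ball rolled there drops 5 mm into it and stays, its centre 51 mm above the table, free on both sides across the track.
- stopper_grip (a point): Middle of the grip bar of the loose black bayonet stopper; x along the bar, z up. Bar 64 x 18 x 30 mm high; under it a body 46 mm across, 24 mm high, then a foot 29 mm across, 18 mm long, that ends 57 mm below this point. 0.14 to 0.25 kg. Locked, the bar lies 9 to 26 deg counter-clockwise of the track's direction; released, at its stop, squarely across the track (within 6 deg).
- rack: Loose plywood ball rack, a block 164 x 164 mm, 32 mm high, 0.7 to 1.2 kg, with four square pockets 50 mm wide at 84 mm pitch (2 by 2), walls along its x and y. Origin: centre of the underside. A ball sinks 13 mm into a pocket and rests on its rim.
- tray: Loose shallow grey tray, 125 mm (x) by 170 mm (y), 35 mm high, open on top, walls and floor 4 to 5 mm. Origin: centre of the underside.
- rack_seat0 (a point): Where the centre of a ball sits when it is home in this pocket of the rack: 48.6 mm above the rack's underside, 42 mm from the rack's centre line both ways.
- rack_seat1 (a point): Where the centre of a ball sits when it is home in this pocket of the rack: 48.6 mm above the rack's underside, 42 mm from the rack's centre line both ways.
- rack_seat2 (a point): Where the centre of a ball sits when it is home in this pocket of the rack: 48.6 mm above the rack's underside, 42 mm from the rack's centre line both ways.
- rack_seat3 (a point): Where the centre of a ball sits when it is home in this pocket of the rack: 48.6 mm above the rack's underside, 42 mm from the rack's centre line both ways.
- ball0_center (a point): Centre of a smooth black plastic check-valve ball, 60 mm across, 0.16 kg. It starts in the channel; two to four of these exist in a run (all alike).
- ball1_center (a point): Centre of a smooth black plastic check-valve ball, 60 mm across, 0.16 kg. It starts in the channel; two to four of these exist in a run (all alike).
- ball2_center (a point): Centre of a smooth black plastic check-valve ball, 60 mm across, 0.16 kg. It starts in the channel; two to four of these exist in a run (all alike).
- ball3_center (a point): Centre of a smooth black plastic check-valve ball, 60 mm across, 0.16 kg. It starts in the channel; two to four of these exist in a run (all alike).
- vee_block: Bystander: a steel vee block, 60 x 46 mm, 35 mm high, standing inside the bend of the track. Origin: centre of its underside.
- mug: Bystander: a black mug, 80 mm across, 90 mm high, beyond the track. Origin: centre of its underside.
- screwdriver: Bystander: a screwdriver lying at the far side. Origin: its middle, on the table.
- caliper: Bystander: a caliper about 200 mm long lying at the far side. Origin: its middle, on the table.
- jar: Bystander: an amber jar 44 mm across, 75 mm high, near the robot. Origin: centre of its underside.

How it is judged:
By the outcome, as a careful person would: the job done as asked, in the order asked, and still so for the second after the job is handed in, with the robot touching nothing.
Of ball0, ball1, ball2, ball3 only 2 to 4 are there at a start; the rules pass over those that are not, and their reading is None.
At some moment in a run one of rack, tray may be knocked a few centimetres aside while the robot is not near it.
Once in a run the grip may slacken for a moment while it holds something.
It also fails if it takes over 210 s, if anything falls off the work surface, if the arm or the gripper's body presses on something with over 40 N, if the wrist force passes 120 N, or if a joint passes its speed limit or range.

## Robot

A 6-joint arm with a two-finger parallel gripper is mounted at the origin on the work surface. World frame = base frame: x ahead of the robot, y to its left, z up, the work surface at z = 0. Lengths are in m, angles in rad, forces in N, time in s.
With the tool pointing down it reaches from about 0.25 to 0.725 m from the base axis. Payload 9.7 kg.
Tool frame: the origin (TCP) lies midway between the tips of the shut fingers; the grasp point (between the pads) lies env.grasp_offset behind it (env.grasp_offset is the distance from the TCP to the grasp point, in m); z points along the fingers, x is the direction in which the jaws open and shut, and the axes are right-handed (so a half turn about z gives the same grasp; the last joint's range is limited). The gripper opens to 85 mm and grips with 20 to 120 N. Pads are 22 mm wide; open, the fingers measure 114 mm over their backs; the gripper's body (76 mm by 85 mm) begins 54 mm behind the grasp point. The pads swing forward as they close: fully open they stand 13 mm farther back than shut.
Start: joints at [-1.193, 0.087, 0.176, 1.66, 0, 1.571], TCP at [0.203, -0.511, 0.231] pointing down, gripper open.
Joint ranges: [-3.13, 3.13], [-0.85, 1.81], [-1.15, 1.24], [-2.2, 2.28], [-1.44, 1.52], [-3.14, 3.14]. Speed limits (rad/s): [2.22, 2.22, 2.57, 3.14, 3.14, 3.14].

## Interface

Orientations are given as a rotation vector (axis times angle).
In Python, from workcell import env gives the robot as it stands.
- The arm moves only by the tool send_rows, never from a script. Its argument "steps" is a list that holds one entry, the list of rows, each a list of 4 numbers: the shift along the tool's x, y, z in units of 40 mm (1.0 is 40 mm), then the turn about the tool's z in units of 5 degrees (1.0 is 5 degrees). In form: [[[x, y, z, turn], ...]]. A call has 1 to 5 rows; each row is the pose to reach, as a shift and turn from the pose commanded when the call began, along the tool's axes at that moment; what a row does not reach only later rows make up. A row lasts 1/10 s, in which the tool goes at most 50 mm and 8.59 degrees, less where a joint would pass 70% of its speed; a pose out of reach is approached as far as the arm can. A call with a gripper value outside its range is refused whole. "jaw" is the gripper's target within -1 to 1 (fully open at 1, half-way at 0, shut at -1), set as the call begins (left out, the last holds). The fingers move at their own pace and stop on an object; the grip force is fixed at half the most. Time passes only in rows, so rows that repeat a pose let the fingers close. It gives the time, the measured TCP pose, the force and the opening at its end, in the units of the state.
- env.get_state(): the state, without advancing time (a new reading comes with each control period).
- env.camera(name): name is "side" or "top" or "wrist"; returns the picture (420x560x3 uint8, red, green, blue); there is no depth.
- env.camera_params(name): a dict with "fx", "fy", "cx", "cy" (pixels), "dist_coeffs" ([k1, k2, p1, p2, k3] as OpenCV has them; the pictures are not rectified), "extrinsics" (4x4, takes a point from world to camera coordinates). Camera axes: x right, y down, z forward; pixel columns grow to the right and rows downward; lengths in m; the calibration is good to about 2 mm. A picture is of the moment at which its call begins: read the wrist's pose just before it. camera_params takes no time and is no camera call; for the wrist camera it gives the pose at the moment of the call.
- env.job_done(): hands the job in, once; it reports no verdict.
The state is a dict: "time_s": time; "q": joint angles; "qvel": joint speeds; "joint_efforts": joint torques, N m; "tcp_pos": TCP position; "orientation": TCP orientation; "ft_force": force on the tool from outside, world axes, zero at the start; "ft_torque": the same for the moment, N m; "grip_width": opening from 0.0 (shut) to 1.0 (fully open).
Only numpy, scipy, OpenCV 4.12 (cv2) and the standard library are available. Lean on these libraries where they do the work, as an engineer would, in place of code of your own. Each camera call takes 0.05 s, during which the arm holds its last target.

## Working session

There is one attempt and no reset: what is moved stays moved. The work goes in short steps, Python scripts to look and compute and a tool call to move; the robot and the scene stay as the last step left them, time stands still between calls to the robot, and variables do not carry over. Pictures are saved under pics/ and viewed, and the job is handed in when it is done.

Besides the shell and the picture viewer there is one more tool, called after "Call:" as name(argument=value, ...) on one line, values as JSON. send_rows: Moves the arm, as the interface text tells. Its arguments: {"type":"object","properties":{"steps":{"type":"array","items":{"type":"array","items":{"type":"array","items":{"type":"number"}}}},"jaw":{"type":"number"}},"required":["steps"]}

```bash
ls; mkdir -p pics; python3 - <<'E'
from workcell import env
import cv2
s=env.get_state(); print(s); print(env.grasp_offset)
for n in ['side','top','wrist']:
    p=env.camera_params(n); print(n,p)
    cv2.imwrite(f'pics/{n}0.png',env.camera(n)[:,:,::-1])
E
```

```text
pics
{'time_s': 0.0, 'q': array([-1.19298008e+00,  8.74671303e-02,  1.75117397e-01,  1.65980009e+00,
       -3.21997382e-06,  1.57079080e+00]), 'qvel': array([ 3.42172313e-05,  4.18911502e-04,  6.25860547e-04, -2.31175351e-04,
        2.52053188e-04, -5.24057988e-04]), 'joint_efforts': array([-1.01330825e-03, -5.20394075e+01,  4.64805436e+01,  1.63160800e-02,
       -5.47829848e-05, -1.64475853e-05]), 'tcp_pos': array([ 0.20280297, -0.51099206,  0.2305706 ]), 'orientation': array([-2.59845621e+00,  1.76433181e+00,  1.76132845e-03]), 'ft_force': array([ 0.21923737,  0.13103457, -0.22973539]), 'ft_torque': array([-0.00801067, -0.04752938,  0.0623518 ]), 'grip_width': 0.9974447783610093}
0.0187
side {'fx': 463.5521625870403, 'fy': 463.5521625870403, 'cx': 286.13937959575514, 'cy': 209.3288623021383, 'dist_coeffs': array([0.03271307, 0.        , 0.        , 0.        , 0.        ]), 'extrinsics': array([[-0.94462391, -0.3278723 ,  0.01361692,  0.5077593 ],
       [-0.22868057,  0.6279504 , -0.7438975 ,  0.18893226],
       [ 0.23535263, -0.70581729, -0.66815499,  1.27943233],
       [ 0.
[... 355 characters left out ...]
399101,  0.54775793],
       [ 0.08368575, -0.01228777, -0.99641643,  1.28343908],
       [ 0.        ,  0.        ,  0.        ,  1.        ]])}
wrist {'fx': 377.97550879175424, 'fy': 377.97550879175424, 'cx': 276.3249707194107, 'cy': 210.12294918520936, 'dist_coeffs': array([-0.07436398,  0.        ,  0.        ,  0.        ,  0.        ]), 'extrinsics': array([[ 3.69135910e-01, -9.29375409e-01,  1.69384118e-04,
        -5.50349918e-01],
       [-8.94546810e-01, -3.55253002e-01,  2.71258750e-01,
        -3.64828209e-02],
       [-2.52041038e-01, -1.00282868e-01, -9.62506448e-01,
         3.78898216e-01],
       [ 0.00000000e+00,  0.00000000e+00,  0.00000000e+00,
         1.00000000e+00]])}
```

View pics/top0.png

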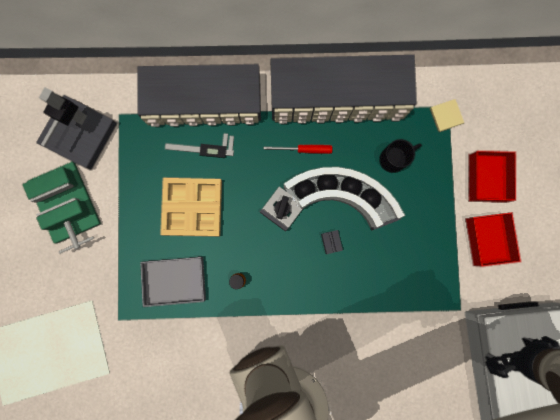

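View pics/side0.png

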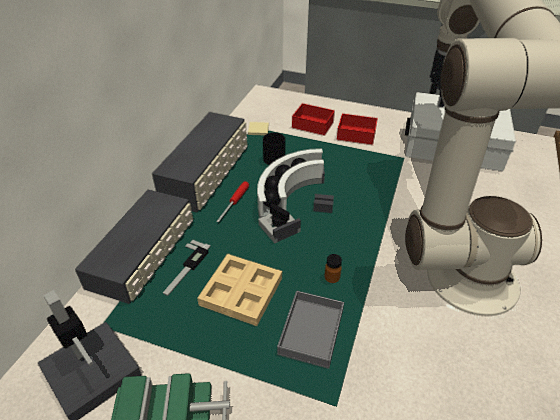

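View pics/wrist0.png

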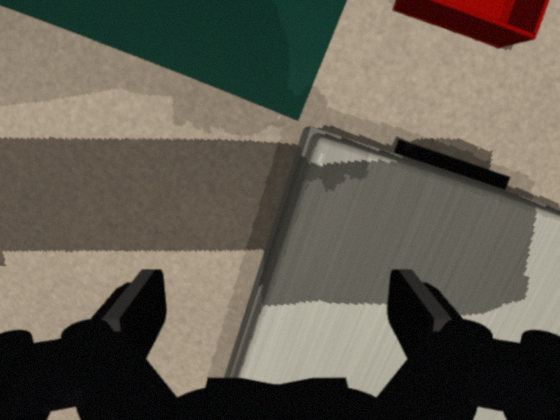

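The top view shows the track with four black balls around (305,190) to (374,196), the stopper at (283,207), the rack at (191,207), the tray at (173,281), the jar at (237,281), and the vee block at (332,242). I'll enlarge it to measure.

```bash
cat > h.py <<'E'
import numpy as np, cv2
from scipy.spatial.transform import Rotation as R
from workcell import env
def cam(n):
    p=env.camera_params(n); K=np.array([[p['fx'],0,p['cx']],[0,p['fy'],p['cy']],[0,0,1]]); return K,np.array(p['dist_coeffs']),np.array(p['extrinsics'])
def ray(c,px):
    K,d,E=c; u=cv2.undistortPoints(np.array(px,float).reshape(-1,1,2),K,d).reshape(-1,2)
    dirs=np.c_[u,np.ones(len(u))]@E[:3,:3]; o=-E[:3,:3].T@E[:3,3]; return o,dirs
def onplane(c,px,z):
    o,D=ray(c,px); t=(z-o[2])/D[:,2]; return o+D*t[:,None]
def tri(c1,p1,c2,p2):
    o1,d1=ray(c1,[p1]);o2,d2=ray(c2,[p2]); d1=d1[0]/np.linalg.norm(d1);d2=d2[0]/np.linalg.norm(d2)
    A=np.c_[d1,-d2]; t=np.linalg.lstsq(A,o2-o1,rcond=None)[0]; a=o1+d1*t[0];b=o2+d2*t[1]; return (a+b)/2,np.linalg.norm(a-b)
def proj(c,P):
    K,d,E=c; return cv2.projectPoints(np.array(P,float).reshape(-1,1,3),cv2.Rodrigues(E[:3,:3])[0],E[:3,3],K,d)[0].reshape(-1,2)
def snap(n,name):
    c=cam(n); im=env.camera(n)[:,:,::-1].copy(); cv2.imwrite(f'pics/{name}.png',im); return c,im
def st():
    s=env.get_state(); Rm=R.from_rotvec(s['orientation']).as_matrix(); return s,Rm
def move(target,yaw=None,cur=None):
    """units to go from present pose to target TCP world point; yaw = desired world angle (deg) of tool x axis"""
    s,Rm=st(); d=Rm.T@(np.array(target)-s['tcp_pos'])/0.04
    y0=np.degrees(np.arctan2(Rm[1,0],Rm[0,0])); t=None
    if yaw is not None:
        t=-((yaw-y0+90)%180-90)/5   # tool z down
    print('units',d.round(3),'turn',t,'yaw now',round(y0,2)); return d,t
E
python3 - <<'E'
import cv2
t=cv2.imread('pics/top0.png'); 
cv2.imwrite('pics/topA.png',cv2.resize(t[150:260,240:420],None,fx=4.4,fy=4.4,interpolation=cv2.INTER_CUBIC))
cv2.imwrite('pics/topB.png',cv2.resize(t[165:315,130:260],None,fx=4,fy=4,interpolation=cv2.INTER_CUBIC))
E
```

```text
(no output)
```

View pics/topA.png

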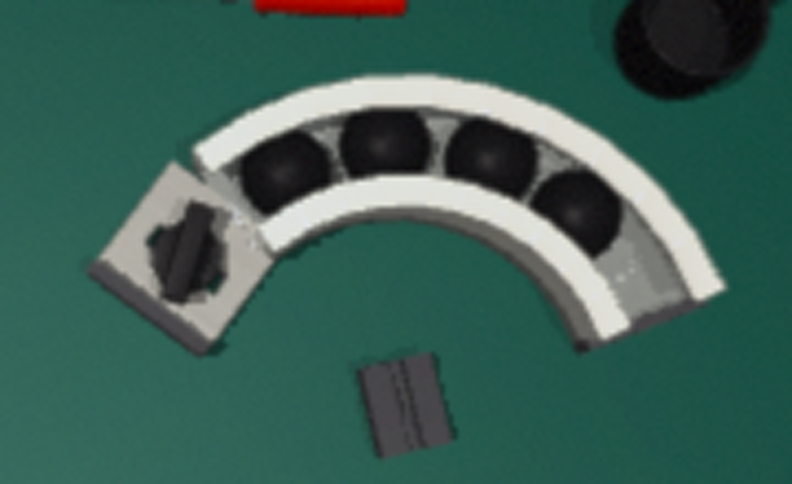

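View pics/topB.png

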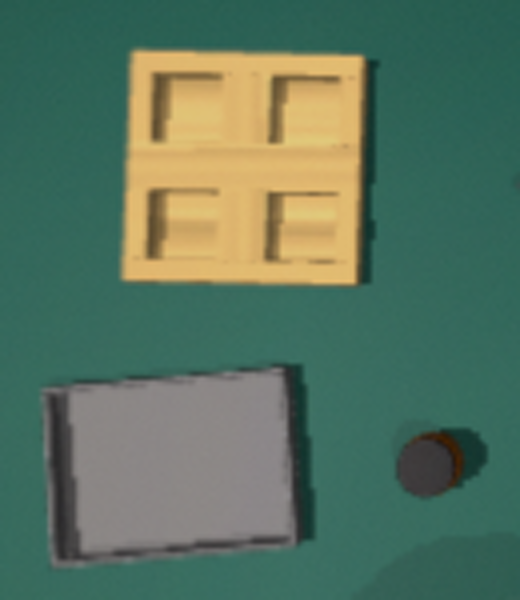

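```bash
cat > meas.py <<'E'
from h import *
from scipy.optimize import least_squares
def rackpose(c,im):
    hsv=cv2.cvtColor(im,cv2.COLOR_BGR2HSV)
    m=((hsv[...,0]>12)&(hsv[...,0]<28)&(hsv[...,1]>90)&(hsv[...,2]>100)).astype(np.uint8)
    m[:, :120]=0; m[:,300:]=0; m[:130]=0
    cs,_=cv2.findContours(m,cv2.RETR_EXTERNAL,cv2.CHAIN_APPROX_NONE); k=max(cs,key=cv2.contourArea)
    P=onplane(c,k.reshape(-1,2),0.032)[:,:2]; return cv2.minAreaRect((P*1000).astype(np.float32))
def traypose(c,im):
    hsv=cv2.cvtColor(im,cv2.COLOR_BGR2HSV)
    m=(hsv[...,1]<60).astype(np.uint8); m[:, :125]=0; m[:,222:]=0; m[:245]=0;m[312:]=0
    m=cv2.morphologyEx(m,cv2.MORPH_OPEN,np.ones((3,3)))
    cs,_=cv2.findContours(m,cv2.RETR_EXTERNAL,cv2.CHAIN_APPROX_NONE); k=max(cs,key=cv2.contourArea)
    P=onplane(c,k.reshape(-1,2),0.035)[:,:2]; return cv2.minAreaRect((P*1000).astype(np.float32))
E
python3 - <<'E'
from meas import *
c=cam('top'); im=cv2.imread('pics/top0.png')
print('rack',rackpose(c,im),'tray',traypose(c,im))
g=im.min(2); m=(g>175).astype(np.uint8); m[:160]=0;m[232:]=0;m[:,:275]=0;m[:,:][:,412:]=0
cs,_=cv2.findContours(m,cv2.RETR_LIST,cv2.CHAIN_APPROX_NONE)
pts=np.vstack([k.reshape(-1,2) for k in cs if cv2.contourArea(k)>60]); print(len(pts),[cv2.contourArea(k) for k in cs])
P=onplane(c,pts,0.086)[:,:2]
rad=np.array([.1295,.148,.192,.2105])
def f(x):
    r=np.hypot(*(P-x[:2]).T); d=r[:,None]-rad; i=abs(d).argmin(1); return d[np.arange(len(r)),i]
best=None
for x0 in [(0.4,-.08),(.42,-.1),(.38,-.1),(.4,-.12),(.36,-.08)]:
    s=least_squares(f,x0,loss='soft_l1',f_scale=.002)
    if best is None or s.cost<best.cost: best=s
print(best.x,best.cost,np.std(f(best.x)))
C=best.x
a=np.degrees(np.arctan2(*(P-C).T[::-1])); print('angles lip',a.min(),a.max())
# plate corners in 4.4x crop -> px
pc=np.array([[172,162],[272,258]])/4.4+[240,150]
Q=onplane(c,pc,0.026)[:,:2]
print('plate',Q,np.linalg.norm(Q[0]-Q[1]))
q2=np.array([[188,252]])/4.4+[240,150]; print('bar centre',onplane(c,q2,0.085))
for b in [[287,172],[386,143],[492,155],[578,212]]:
    B=onplane(c,np.array([b])/4.4+[240,150],0.056)[0]; print('ball',B,np.hypot(*(B[:2]-C)),np.degrees(np.arctan2(*(B[:2]-C)[::-1])))
E
```

```text
rack ((574.4756469726562, 252.2497100830078), (166.83306884765625, 163.2041015625), 88.38033294677734) tray ((364.8560485839844, 304.0997619628906), (126.17350006103516, 174.94546508789062), 3.0906450748443604)
433 [0.0, 1.5, 530.0, 736.5]
[ 0.45716789 -0.14118936] 0.0007114853707422161 0.0022071692328933033
angles lip -70.41857162104185 37.48946268377785
plate [[ 0.62492054 -0.00136633]
 [ 0.56000186 -0.0649014 ]] 0.09083578311229802
bar centre [[ 0.55964749 -0.00912241  0.085     ]]
ball [ 0.61221143 -0.07445516  0.056     ] 0.16879560400060703 23.288124310047174
ball [ 0.62923857 -0.13851517  0.056     ] 0.17209146350748786 0.8903763466080219
ball [ 0.61965095 -0.20612906  0.056     ] 0.17497974740892122 -21.785135694952956
ball [ 0.58143654 -0.25955513  0.056     ] 0.17161921295974894 -43.60636405317066
```

```bash
cat >> h.py <<'E'
def rz(y):
    y=np.radians(y); return np.array([[np.cos(y),np.sin(y),0],[np.sin(y),-np.cos(y),0],[0,0,-1.]])
def plan(wps,start=None):
    """wps: list of (x,y,z,yaw). prints one call (end row) per waypoint, chained; long ones split"""
    s,Rm=st(); p=s['tcp_pos'].copy(); y=np.degrees(np.arctan2(Rm[1,0],Rm[0,0]))
    print('now',p.round(4),'yaw %.1f'%y,'t',round(s['time_s'],1),'w %.3f'%s['grip_width'],'F',s['ft_force'].round(1),'q6 %.2f'%s['q'][5])
    for w in wps:
        t=np.array(w[:3]); n=int(max(np.ceil(np.linalg.norm(t-p)/.25-.02),np.ceil(abs(w[3]-y)/42.9-.02),1)); dp=(t-p)/n; dy=(w[3]-y)/n
        for k in range(n):
            d=rz(y).T@dp/.04; nr=max(np.linalg.norm(dp)/.05,abs(dy)/8.59)
            print('  [%.2f, %.2f, %.2f, %.2f] rows>=%.1f'%(*d,-dy/5,nr)); p=p+dp;y=y+dy
E
python3 -c "
from h import *
plan([(0.56,-0.008,0.2,67)])"
```

```text
now [ 0.2028 -0.511   0.2307] yaw -68.4 t 0.1 w 1.001 F [1.5 0.2 0.2] q6 1.57
  [-2.10, -3.23, 0.19, -6.77] rows>=3.9
  [0.06, -3.86, 0.19, -6.77] rows>=3.9
  [2.20, -3.17, 0.19, -6.77] rows>=3.9
  [3.59, -1.41, 0.19, -6.77] rows>=3.9
```

Call:
send_rows(steps=[[[-0.4,-0.65,0.04,-1.35],[-0.84,-1.3,0.08,-2.7],[-1.26,-1.94,0.12,-4.06],[-1.68,-2.58,0.15,-5.4],[-2.1,-3.23,0.19,-6.77]]], jaw=1)

```text
time_s: 0.65
tcp_pos: [0.2924, -0.3844, 0.2234]
orientation: [-3.002, 0.925, 0.0]
ft_force: [0.4, -0.3, -0.6]
grip_width: 0.998
```

Call:
send_rows(steps=[[[0.01,-0.77,0.04,-1.35],[0.02,-1.54,0.08,-2.7],[0.04,-2.32,0.12,-4.06],[0.05,-3.09,0.15,-5.4],[0.06,-3.86,0.19,-6.77]]])

```text
time_s: 1.15
tcp_pos: [0.3819, -0.2584, 0.2159]
orientation: [-3.142, 0.011, 0.0]
ft_force: [0.0, 0.8, -0.1]
grip_width: 0.998
```

Call:
send_rows(steps=[[[0.44,-0.63,0.04,-1.35],[0.88,-1.27,0.08,-2.7],[1.32,-1.9,0.12,-4.06],[1.76,-2.54,0.15,-5.4],[2.2,-3.17,0.19,-6.77]]])

```text
time_s: 1.65
tcp_pos: [0.4714, -0.1326, 0.2083]
orientation: [-3.008, -0.905, 0.0]
ft_force: [0.7, -1.2, -0.5]
grip_width: 1.001
```

Call:
send_rows(steps=[[[0.72,-0.28,0.04,-1.35],[1.44,-0.56,0.08,-2.7],[2.15,-0.85,0.12,-4.06],[2.87,-1.13,0.15,-5.4],[3.59,-1.41,0.19,-6.77]]])

```text
time_s: 2.15
tcp_pos: [0.5607, -0.0068, 0.2006]
orientation: [-2.615, -1.741, 0.0]
ft_force: [0.9, -0.8, 0.6]
grip_width: 0.999
```

```bash
python3 -c "
from h import *
plan([(0.56,-0.008,0.2,67)]); snap('wrist','w1')"
```

```text
now [ 0.5607 -0.0068  0.2006] yaw 67.3 t 2.1 w 0.999 F [ 0.9 -0.8  0.6] q6 0.38
  [-0.03, -0.00, 0.01, 0.07] rows>=0.0
```

View pics/w1.png

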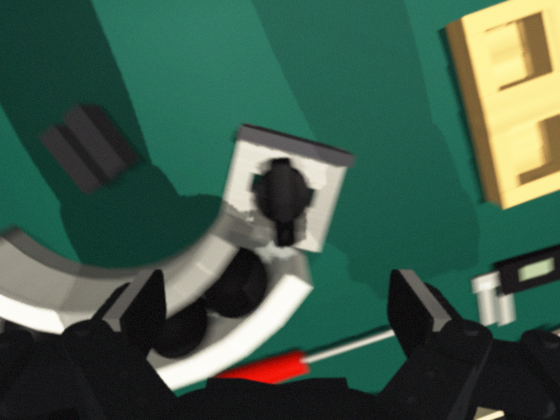

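The wrist view shows the stopper's grip bar from (283,160) to (286,243), nearly along the image's vertical. The plate's corners are at (240,125), (353,158), (320,250).

```bash
python3 - <<'E'
from h import *
c=cam('wrist'); im=cv2.imread('pics/w1.png')
cv2.imwrite('pics/w1c.png',cv2.resize(im[110:270,200:370],None,fx=3.6,fy=3.6,interpolation=cv2.INTER_CUBIC))
P=onplane(c,[[282.5,158],[286,245]],0.080); print(P,P.mean(0),np.linalg.norm(P[0]-P[1]),np.degrees(np.arctan2(*(P[1]-P[0])[:2][::-1])))
print(onplane(c,[[243,133],[349,163],[320,251]],0.026))
E
```

```text
[[ 0.5335701   0.01154925  0.08      ]
 [ 0.59464704 -0.01016079  0.08      ]] [0.56410857 0.00069423 0.08      ] 0.06482066948383203 -19.567949305628684
[[ 0.5091182  -0.01299302  0.026     ]
 [ 0.56576475  0.06018411  0.026     ]
 [ 0.63127008  0.00966839  0.026     ]]
```

View pics/w1c.png

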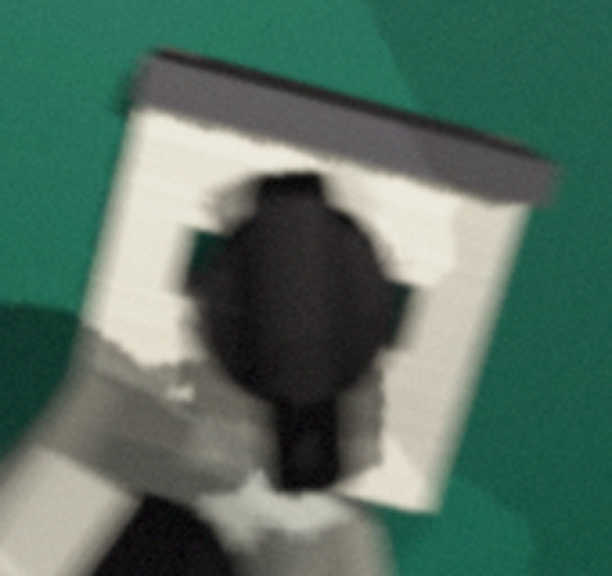

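```bash
python3 - <<'E'
from h import *
plan([(0.56,-0.008,0.2,67)]); c,im=snap('wrist','w2'); plan([]); c2=cam('wrist'); print(abs(c[2]-c2[2]).max())
m=(im.max(2)<45).astype(np.uint8)
cv2.imwrite('pics/w2c.png',cv2.resize(im[110:270,200:370],None,fx=3.6,fy=3.6,interpolation=cv2.INTER_CUBIC))
print(-c[2][:3,:3].T@c[2][:3,3])
np.save('c_w2.npy',c[2])
E
```

```text
now [ 0.5625 -0.0038  0.1995] yaw 67.9 t 2.2 w 0.996 F [-3.2  2.2 -2. ] q6 0.38
  [-0.12, -0.02, -0.01, 0.17] rows>=0.1
now [ 0.5613 -0.0054  0.1996] yaw 67.4 t 2.2 w 1.002 F [-1.  -0.6 -0. ] q6 0.38
0.007062198706745126
[0.4985502  0.02124891 0.34362979]
```

View pics/w2c.png

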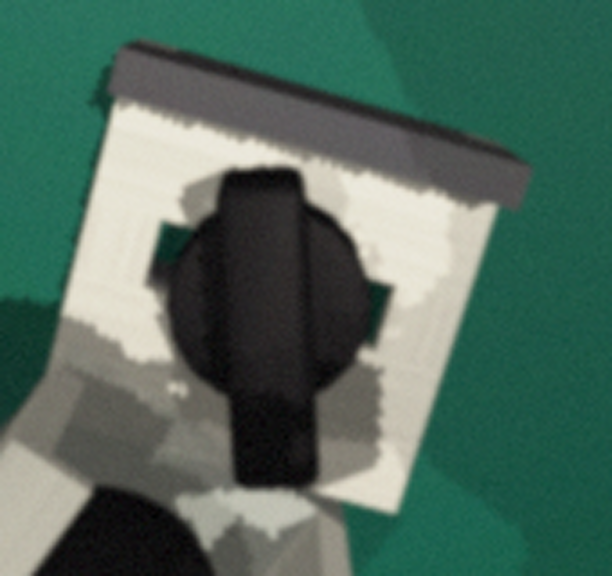

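```bash
python3 - <<'E'
from h import *
c=list(cam('wrist')); 
s=env.get_state(); print(s['tcp_pos'],s['time_s']); 
for E in (c[2],np.load('c_w2.npy')):
    cc=(c[0],c[1],E)
    q=np.array([[262,186],[278,485]])/3.6+[200,110]
    P=onplane(cc,q,0.080); print(P,P.mean(0),np.linalg.norm(P[0]-P[1]),np.degrees(np.arctan2(*(P[1]-P[0])[:2][::-1])))
    print(onplane(cc,np.array([[400,513],[500,205],[118,98]])/3.6+[200,110],0.026)[:,:2])
E
```

```text
[ 0.56131031 -0.0054187   0.19960501] 2.25
[[ 0.53217016  0.00281027  0.08      ]
 [ 0.59059903 -0.01804852  0.08      ]] [ 0.56138459 -0.00761913  0.08      ] 0.062040490742866175 -19.646294780651655
[[ 6.28270403e-01 -5.19462434e-04]
 [ 5.64790071e-01  4.93135379e-02]
 [ 5.07586393e-01 -2.35786485e-02]]
[[ 0.53339608  0.00428431  0.08      ]
 [ 0.59198284 -0.01612864  0.08      ]] [ 0.56268946 -0.00592216  0.08      ] 0.06204108828909336 -19.20948783925905
[[ 0.62959541  0.00172584]
 [ 0.56572516  0.05107461]
 [ 0.50907552 -0.02223668]]
```

```bash
python3 -c "
from h import *
plan([(0.562,-0.007,0.105,70.5),(0.562,-0.007,0.055,70.5)])"
```

```text
now [ 0.5613 -0.0054  0.1996] yaw 67.4 t 2.2 w 1.002 F [-1.  -0.6 -0. ] q6 0.38
  [-0.03, 0.03, 2.37, -0.61] rows>=1.9
  [0.00, 0.00, 1.25, -0.00] rows>=1.0
```

Call:
send_rows(steps=[[[0.04,0.04,0.8,-0.35],[0.04,0.04,1.6,-0.7],[0.04,0.04,2.37,-0.7],[0.04,0.04,2.37,-0.7],[0.04,0.04,2.37,-0.7]]])

```text
time_s: 2.75
tcp_pos: [0.5619, -0.0075, 0.1066]
orientation: [-2.565, -1.813, 0.001]
ft_force: [0.7, 0.4, 0.6]
grip_width: 1.002
```

Call:
send_rows(steps=[[[0,0,0.4,0],[0,0,0.8,0],[0,0,1.25,0],[0,0,1.25,0],[0,0,1.25,0]]])

```text
time_s: 3.25
tcp_pos: [0.563, -0.0073, 0.058]
orientation: [2.564, 1.813, 0.002]
ft_force: [-0.7, 0.0, 0.4]
grip_width: 0.997
```

```bash
python3 -c "
from h import *
plan([(0.562,-0.007,0.055,70.5)]); snap('wrist','w3')"
```

```text
now [ 0.563  -0.0073  0.058 ] yaw 70.5 t 3.2 w 0.997 F [-0.7  0.   0.4] q6 0.33
  [-0.00, -0.03, 0.08, 0.00] rows>=0.1
```

View pics/w3.png

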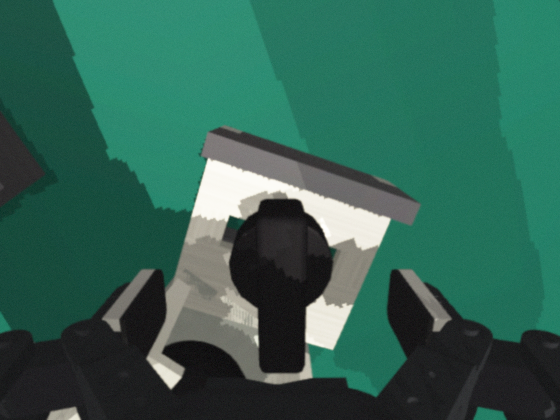

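The bar (x≈281) sits midway between the fingers (160 and 392). I'll close the jaws.

Call:
send_rows(steps=[[[0,-0.02,0.05,0],[0,-0.02,0.05,0],[0,-0.02,0.05,0],[0,-0.02,0.05,0],[0,-0.02,0.05,0]]], jaw=-1)

```text
time_s: 3.8
tcp_pos: [0.5616, -0.0068, 0.0543]
orientation: [2.565, 1.814, 0.001]
ft_force: [-0.5, 0.6, 1.4]
grip_width: 0.197
```

Call:
send_rows(steps=[[[0,0,0,0],[0,0,0,0],[0,0,0,0],[0,0,0,0],[0,0,0,0]]])

```text
time_s: 4.3
tcp_pos: [0.5616, -0.0069, 0.0543]
orientation: [2.565, 1.814, 0.001]
ft_force: [-0.3, 0.6, 4.3]
grip_width: 0.197
```

```bash
python3 -c "
from h import *
plan([]);print(env.get_state()['ft_torque'])"
```

```text
now [ 0.5616 -0.0069  0.0543] yaw 70.5 t 4.3 w 0.197 F [-0.3  0.6  4.3] q6 0.33
[0.05123891 0.12920934 0.01057738]
```

Call:
send_rows(steps=[[[0,0,0,-1],[0,0,0,-2],[0,0,0,-3],[0,0,0,-4],[0,0,0,-5]]])

```text
time_s: 4.8
tcp_pos: [0.5612, -0.0069, 0.0543]
orientation: [-2.107, -2.33, 0.001]
ft_force: [-1.2, 1.6, 5.1]
grip_width: 0.195
```

```bash
python3 -c "
from h import *
plan([]);print(env.get_state()['ft_torque'])"
```

```text
now [ 0.5612 -0.0069  0.0543] yaw 95.7 t 4.8 w 0.195 F [-1.2  1.6  5.1] q6 -0.11
[-0.00274883  0.55473232 -0.09226172]
```

Call:
send_rows(steps=[[[0,0,0,-1],[0,0,0,-2],[0,0,0,-3],[0,0,0,-4],[0,0,0,-5]]])

```text
time_s: 5.3
tcp_pos: [0.5611, -0.0073, 0.0543]
orientation: [-1.553, -2.731, 0.002]
ft_force: [-2.8, -1.9, 5.6]
grip_width: 0.198
```

```bash
python3 -c "
from h import *
plan([]);print(env.get_state()['ft_torque'])"
```

```text
now [ 0.5611 -0.0073  0.0543] yaw 120.7 t 5.3 w 0.198 F [-2.8 -1.9  5.6] q6 -0.55
[-0.59895649  0.69051521 -0.12251549]
```

Call:
send_rows(steps=[[[0,0,0,-0.6],[0,0,0,-1.2],[0,0,0,-1.8],[0,0,0,-2.4],[0,0,0,-3]]])

```text
time_s: 5.8
tcp_pos: [0.5612, -0.0075, 0.0543]
orientation: [1.186, 2.909, -0.002]
ft_force: [-2.3, -2.4, 5.9]
grip_width: 0.193
```

```bash
python3 -c "
from h import *
plan([]);print(env.get_state()['ft_torque']); snap('wrist','w4')"
```

```text
now [ 0.5612 -0.0075  0.0543] yaw 135.6 t 5.8 w 0.193 F [-2.3 -2.4  5.9] q6 -0.81
[-0.65987303  0.53542717 -0.07698397]
```

View pics/w4.png

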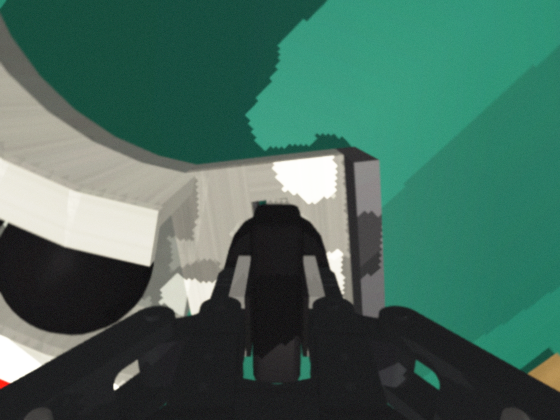

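Call:
send_rows(steps=[[[0,0,0,-0.2],[0,0,0,-0.4],[0,0,0,-0.6],[0,0,0,-0.8],[0,0,0,-1.0]]])

```text
time_s: 6.35
tcp_pos: [0.5612, -0.0074, 0.0543]
orientation: [-1.06, -2.957, 0.002]
ft_force: [-2.5, -2.0, 5.3]
grip_width: 0.196
```

```bash
python3 -c "
from h import *
plan([]);print(env.get_state()['ft_torque'])"
```

```text
now [ 0.5612 -0.0074  0.0543] yaw 140.6 t 6.3 w 0.196 F [-2.5 -2.   5.3] q6 -0.90
[-0.64681337  0.47611393 -0.09775693]
```

Call:
send_rows(steps=[[[0,0,0,-0.1],[0,0,0,-0.2],[0,0,0,-0.3],[0,0,0,-0.4],[0,0,0,-0.5]]])

```text
time_s: 6.85
tcp_pos: [0.5612, -0.0075, 0.0543]
orientation: [0.996, 2.98, -0.002]
ft_force: [-1.4, -2.5, 4.3]
grip_width: 0.199
```

```bash
python3 -c "
from h import *
plan([]);print(env.get_state()['ft_torque'])"
```

```text
now [ 0.5612 -0.0075  0.0543] yaw 143.0 t 6.8 w 0.199 F [-1.4 -2.5  4.3] q6 -0.94
[-0.71682694  0.35096183 -0.16099463]
```

Call:
send_rows(steps=[[[0,0,0,-0.1],[0,0,0,-0.2],[0,0,0,-0.3],[0,0,0,-0.4],[0,0,0,-0.5]]])

```text
time_s: 7.35
tcp_pos: [0.562, -0.0076, 0.0542]
orientation: [0.93, 2.999, -0.002]
ft_force: [1.3, -5.7, 3.7]
grip_width: 0.197
```

```bash
python3 -c "
from h import *
plan([]);print(env.get_state()['ft_torque'])"
```

```text
now [ 0.562  -0.0076  0.0542] yaw 145.5 t 7.3 w 0.197 F [ 1.3 -5.7  3.7] q6 -0.98
[-1.49812579 -0.37585009 -0.33358277]
```

Torque rises at yaw ≈144–145°, so the stop is reached. I'll lift gently.

Call:
send_rows(steps=[[[0,0,-0.05,0.1],[0,0,-0.1,0.1],[0,0,-0.15,0.1],[0,0,-0.2,0.1],[0,0,-0.25,0.1]]])

```text
time_s: 7.85
tcp_pos: [0.562, -0.0071, 0.0631]
orientation: [0.943, 2.996, -0.0]
ft_force: [4.3, -3.0, -6.0]
grip_width: 0.2
```

```bash
python3 -c "
from h import *
plan([]);print(env.get_state()['ft_torque'])"
```

```text
now [ 0.562  -0.0071  0.0631] yaw 145.0 t 7.8 w 0.200 F [ 4.3 -3.  -6. ] q6 -0.97
[-0.73589674 -1.03929415 -0.11447379]
```

Call:
send_rows(steps=[[[0,0,-0.1,0],[0,0,-0.2,0],[0,0,-0.3,0],[0,0,-0.4,0],[0,0,-0.5,0]]])

```text
time_s: 8.35
tcp_pos: [0.5614, -0.0067, 0.0844]
orientation: [-0.943, -2.997, -0.0]
ft_force: [-0.3, 0.2, -0.9]
grip_width: 0.196
```

Call:
send_rows(steps=[[[0,0,-0.4,0],[0,0,-0.8,0],[0,0,-1.2,0],[0,0,-1.6,0],[0,0,-2,0]]])

```text
time_s: 8.85
tcp_pos: [0.5614, -0.0068, 0.165]
orientation: [0.943, 2.997, 0.0]
ft_force: [-0.4, -0.5, -2.5]
grip_width: 0.198
```

```bash
cat > look.py <<'E'
from meas import *
import sys
c,im=snap('top',sys.argv[1])
print('rack',rackpose(c,im),'tray',traypose(c,im))
cv2.imwrite('pics/%s_c.png'%sys.argv[1],cv2.resize(im[125:325,120:430],None,fx=2.5,fy=2.5,interpolation=cv2.INTER_CUBIC))
E
python3 -c "
from h import *
plan([]);snap('wrist','w5')"; python3 look.py t1
```

```text
now [ 0.5614 -0.0068  0.165 ] yaw 145.1 t 8.8 w 0.198 F [-0.4 -0.5 -2.5] q6 -0.97
rack ((574.1218872070312, 252.4012451171875), (165.7931365966797, 163.8834228515625), 87.27223205566406) tray ((364.8370361328125, 304.1083068847656), (126.16583251953125, 174.96762084960938), 3.0693178176879883)
```

View pics/w5.png

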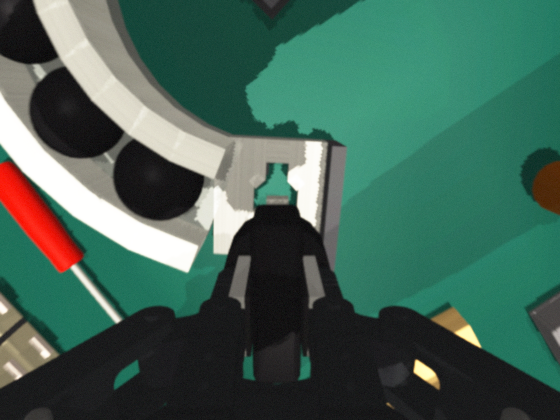

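View pics/t1_c.png

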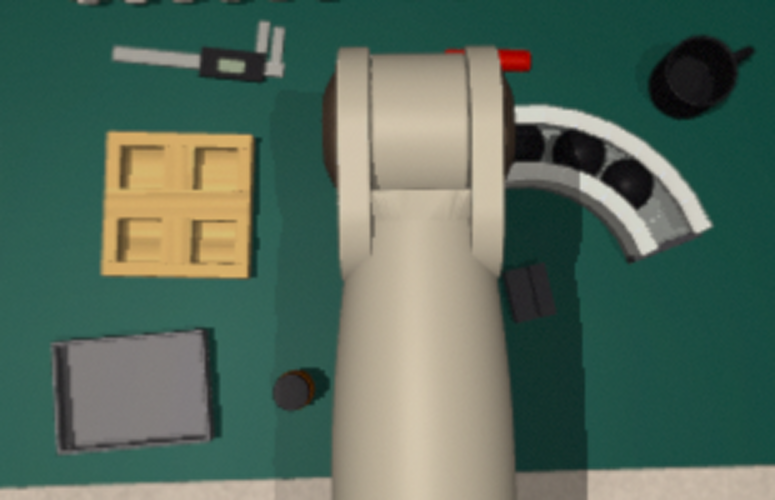

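Stopper is out and held; the empty hole shows at (275,180) in the wrist view. On to the tray.

```bash
python3 -c "
from h import *
plan([(.365,.304,.165,145.1),(.365,.304,.065,145.1),(.365,.304,.052,145.1)])"
```

```text
now [ 0.5624 -0.0068  0.1666] yaw 145.0 t 8.9 w 0.200 F [ 0.2 -0.4 -1.9] q6 -0.97
  [4.25, 1.77, 0.02, -0.01] rows>=3.7
  [4.25, 1.77, 0.02, -0.01] rows>=3.7
  [0.00, 0.00, 2.50, 0.00] rows>=2.0
  [0.00, 0.00, 0.33, -0.00] rows>=0.3
```

Call:
send_rows(steps=[[[0.6,0.25,0,0],[1.5,0.63,0,0],[2.4,1.0,0,0],[3.3,1.38,0,0],[4.25,1.77,0.02,0]]])

```text
time_s: 9.45
tcp_pos: [0.4616, 0.1495, 0.1625]
orientation: [-0.944, -2.996, 0.0]
ft_force: [1.0, 0.0, -2.0]
grip_width: 0.195
```

Call:
send_rows(steps=[[[0.95,0.4,0,0],[1.9,0.8,0,0],[2.8,1.17,0,0],[3.6,1.5,0,0],[4.25,1.77,0.02,0]]])

```text
time_s: 9.95
tcp_pos: [0.3625, 0.3053, 0.1618]
orientation: [-0.942, -2.997, 0.0]
ft_force: [0.3, -0.3, -1.8]
grip_width: 0.199
```

Call:
send_rows(steps=[[[0,0,0,0],[0,0,0.6,0],[0,0,1.2,0],[0,0,1.8,0],[0,0,2.3,0]]])

```text
time_s: 10.45
tcp_pos: [0.3637, 0.3031, 0.0685]
orientation: [-0.944, -2.996, 0.002]
ft_force: [0.1, -0.1, -1.1]
grip_width: 0.199
```

```bash
python3 -c "
from h import *
plan([(.365,.304,.052,145.1)])"; python3 look.py t2
```

```text
now [0.3637 0.3031 0.0685] yaw 145.0 t 10.4 w 0.199 F [ 0.1 -0.1 -1.1] q6 -0.27
  [-0.01, 0.04, 0.41, -0.01] rows>=0.3
rack ((574.4751586914062, 252.23336791992188), (166.86593627929688, 163.20401000976562), 88.38059997558594) tray ((354.9753112792969, 327.2044372558594), (143.60646057128906, 222.8233642578125), 2.930711030960083)
```

View pics/t2_c.png

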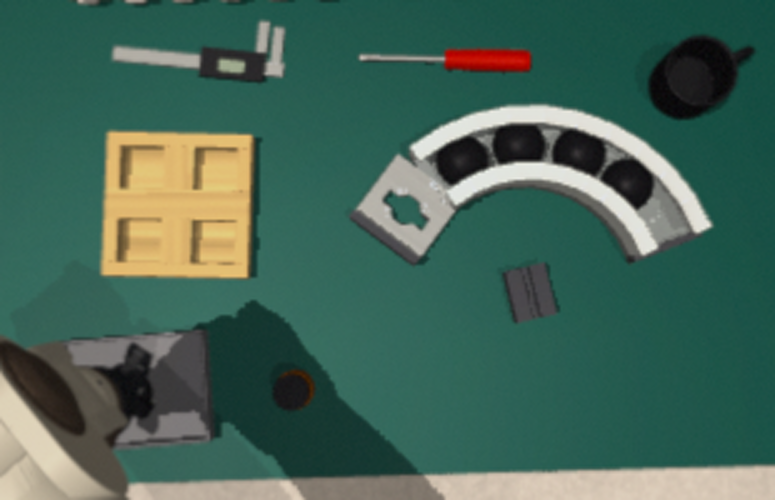

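Call:
send_rows(steps=[[[0,0,0.1,0],[0,0,0.2,0],[0,0,0.3,0],[0,0,0.36,0],[0,0,0.4,0]]])

```text
time_s: 11.0
tcp_pos: [0.3641, 0.3041, 0.0547]
orientation: [0.943, 2.996, 0.001]
ft_force: [0.2, -0.2, -2.4]
grip_width: 0.199
```

```bash
python3 -c "
from h import *
plan([]);snap('wrist','w6')"
```

```text
now [0.3641 0.3041 0.0547] yaw 145.0 t 11.0 w 0.199 F [ 0.2 -0.2 -2.4] q6 -0.26
```

View pics/w6.png

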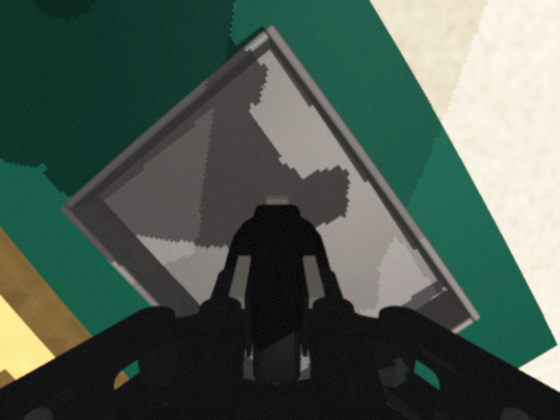

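The stopper is over the middle of the tray (its base is near (277,200)). I'll lower it to contact.

Call:
send_rows(steps=[[[0,0,0.03,0],[0,0,0.06,0],[0,0,0.09,0],[0,0,0.11,0],[0,0,0.13,0]]])

```text
time_s: 11.55
tcp_pos: [0.3641, 0.3042, 0.0502]
orientation: [0.943, 2.996, 0.001]
ft_force: [-3.8, -2.0, 13.0]
grip_width: 0.198
```

Call:
send_rows(steps=[[[0,0,-0.02,0],[0,0,-0.02,0],[0,0,-0.02,0]]])

```text
time_s: 11.85
tcp_pos: [0.3641, 0.3041, 0.0503]
orientation: [0.944, 2.996, 0.001]
ft_force: [-0.7, -0.6, 2.4]
grip_width: 0.196
```

Call:
send_rows(steps=[[[0,0,0,0],[0,0,0,0],[0,0,0,0],[0,0,0,0],[0,0,0,0]]], jaw=0.1)

```text
time_s: 12.35
tcp_pos: [0.3639, 0.304, 0.05]
orientation: [-0.943, -2.997, 0.0]
ft_force: [-0.1, 0.5, 0.4]
grip_width: 0.55
```

Call:
send_rows(steps=[[[0,0,-0.4,0],[0,0,-0.8,0],[0,0,-1.5,0],[0,0,-2.3,0],[0,0,-3.2,0]]])

```text
time_s: 12.85
tcp_pos: [0.3636, 0.3037, 0.1788]
orientation: [-0.943, -2.996, 0.001]
ft_force: [0.9, 0.7, -0.4]
grip_width: 0.549
```

```bash
python3 -c "
from h import *
plan([]);snap('wrist','w7')"
```

```text
now [0.3636 0.3037 0.1788] yaw 145.0 t 12.8 w 0.549 F [ 0.9  0.7 -0.4] q6 -0.26
```

View pics/w7.png

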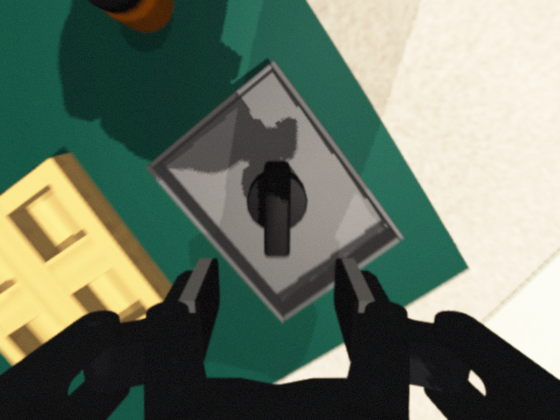

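The stopper stands upright in the tray, at (277,205). Now to the rear of the track with the fingers shut.

```bash
cat >> h.py <<'E'
C=np.array([0.4572,-0.1412])
def arc(a,z,r=.17): return (C[0]+r*np.cos(np.radians(a)),C[1]+r*np.sin(np.radians(a)),z,a+90)
E
python3 -c "
from h import *
plan([arc(-64,.16)])
c=cam('top');print(onplane(c,[[398,155]],0.045))
plan([arc(-64,.12),arc(-64,.05)])"
```

```text
now [0.365  0.3048 0.1852] yaw 145.0 t 12.9 w 0.546 F [-1.8 -1.   4.7] q6 -0.26
  [-4.00, -3.29, 0.21, 7.94] rows>=4.6
  [-5.18, 0.02, 0.21, 7.94] rows>=4.6
  [-3.98, 3.32, 0.21, 7.94] rows>=4.6
[[ 0.70461385 -0.34323316  0.045     ]]
now [0.365  0.3048 0.1852] yaw 145.0 t 12.9 w 0.546 F [-1.8 -1.   4.7] q6 -0.26
  [-4.00, -3.29, 0.54, 7.94] rows>=4.6
  [-5.18, 0.02, 0.54, 7.94] rows>=4.6
  [-3.98, 3.32, 0.54, 7.94] rows>=4.6
  [0.00, 0.00, 1.75, -0.00] rows>=1.4
```

Call:
send_rows(steps=[[[-0.8,-0.66,0.04,1.6],[-1.6,-1.32,0.08,3.2],[-2.4,-1.98,0.12,4.77],[-3.2,-2.64,0.16,6.36],[-4,-3.29,0.21,7.94]]], jaw=-1)

```text
time_s: 13.4
tcp_pos: [0.4199, 0.1029, 0.1697]
orientation: [1.911, 2.493, 0.001]
ft_force: [0.5, 0.2, 0.2]
grip_width: -0.001
```

Call:
send_rows(steps=[[[-1.04,0,0.04,1.6],[-2.07,0.01,0.08,3.2],[-3.1,0.01,0.12,4.77],[-4.14,0.02,0.16,6.36],[-5.18,0.02,0.21,7.94]]])

```text
time_s: 13.9
tcp_pos: [0.4755, -0.097, 0.1612]
orientation: [2.645, 1.695, 0.001]
ft_force: [1.1, 0.4, 0.1]
grip_width: -0.003
```

Call:
send_rows(steps=[[[-0.8,0.66,0.04,1.6],[-1.6,1.32,0.08,3.2],[-2.4,2.0,0.12,4.77],[-3.2,2.66,0.16,6.36],[-3.98,3.32,0.21,7.94]]])

```text
time_s: 14.4
tcp_pos: [0.5308, -0.2968, 0.1526]
orientation: [3.063, 0.696, 0.0]
ft_force: [1.0, 1.2, 0.7]
grip_width: 0.002
```

Call:
send_rows(steps=[[[0,0,0.2,0],[0,0,0.4,0],[0,0,0.4,0]]])

```text
time_s: 14.7
tcp_pos: [0.5299, -0.294, 0.1353]
orientation: [-3.059, -0.707, 0.003]
ft_force: [0.3, -0.0, 0.1]
grip_width: -0.004
```

```bash
python3 -c "
from h import *
plan([arc(-64,.05)]);snap('wrist','w8')"; python3 look.py t3
```

```text
now [ 0.5299 -0.294   0.1353] yaw 26.0 t 14.7 w -0.004 F [ 0.3 -0.   0.1] q6 0.61
  [0.04, 0.02, 2.13, 0.01] rows>=1.7
rack ((574.1376953125, 252.3564910888672), (165.92047119140625, 163.85086059570312), 87.32766723632812) tray ((364.8370361328125, 304.1083068847656), (126.16583251953125, 174.96762084960938), 3.0693178176879883)
```

View pics/w8.png

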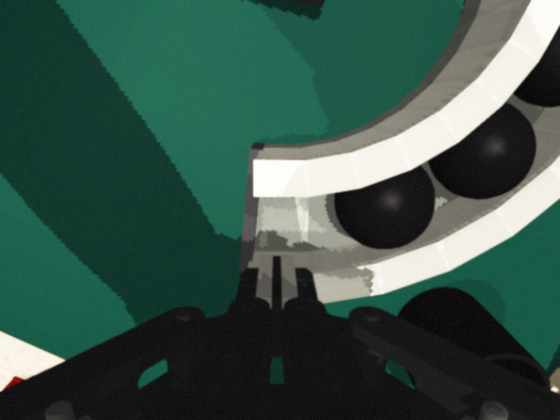

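View pics/t3_c.png

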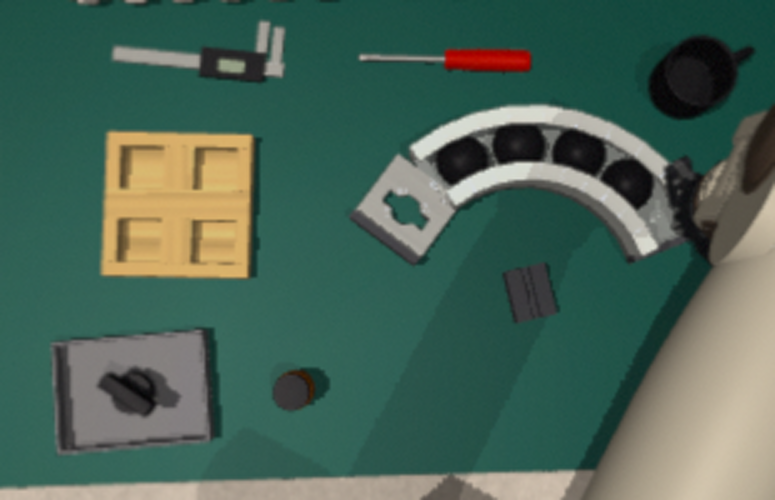

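```bash
python3 -c "
from h import *
c=cam('wrist'); s=env.get_state()
print(proj(c,[s['tcp_pos'],arc(-64,.086)[:3],arc(-64,.086,.192)[:3],arc(-64,.086,.148)[:3],arc(-64,.086,.2105)[:3],arc(-64,.086,.1295)[:3],arc(-70.1,.086,.148)[:3]]).round(0))
for b in ([385,200],): print(onplane(c,[b],.056),)
"
```

```text
[[278. 274.]
 [280. 235.]
 [280. 271.]
 [280. 195.]
 [280. 301.]
 [280. 161.]
 [250. 194.]]
[[ 0.58501453 -0.25465059  0.056     ]]
```

The lip edges project where the picture shows them (161 and 195 at column 280), so the track fit holds. Descending.

Call:
send_rows(steps=[[[0.04,0.02,0.5,0],[0.04,0.02,1.0,0],[0.04,0.02,1.5,0],[0.04,0.02,2.1,0],[0.04,0.02,2.1,0]]])

```text
time_s: 15.3
tcp_pos: [0.5311, -0.2933, 0.0505]
orientation: [-3.058, -0.707, 0.005]
ft_force: [-0.3, -0.8, -0.6]
grip_width: 0.001
```

```bash
cat > push.py <<'E'
from h import *
import sys
# print rows for arc push from present to angle a in n calls of 5 rows
a0=np.degrees(np.arctan2(*(env.get_state()['tcp_pos'][:2]-C)[::-1])); a1=float(sys.argv[1]); step=float(sys.argv[2])
p=env.get_state(); r=np.hypot(*(p['tcp_pos'][:2]-C)); print('ang %.2f r %.4f z %.4f F'%(a0,r,p['tcp_pos'][2]),p['ft_force'].round(1),'t',p['time_s'])
n=int(np.ceil((a1-a0)/step)); A=np.linspace(a0,a1,n+1)
for k in range(0,n,5):
    y=A[k]+90; o=np.array(arc(A[k],.05)[:3]); rows=[]
    for j in range(k+1,min(k+6,n+1)):
        d=rz(y).T@(np.array(arc(A[j],.05)[:3])-o)/.04; rows.append([round(d[0],2),round(d[1],2),0,round(-(A[j]-A[k])/5,2)])
    print(rows)
E
python3 push.py -8 2.5
```

```text
ang -64.08 r 0.1691 z 0.0505 F [-0.3 -0.8 -0.6] t 15.3
[[np.float64(0.18), np.float64(-0.0), 0, np.float64(-0.49)], [np.float64(0.36), np.float64(-0.02), 0, np.float64(-0.98)], [np.float64(0.54), np.float64(-0.03), 0, np.float64(-1.46)], [np.float64(0.72), np.float64(-0.06), 0, np.float64(-1.95)], [np.float64(0.9), np.float64(-0.1), 0, np.float64(-2.44)]]
[[np.float64(0.18), np.float64(-0.0), 0, np.float64(-0.49)], [np.float64(0.36), np.float64(-0.02), 0, np.float64(-0.98)], [np.float64(0.54), np.float64(-0.03), 0, np.float64(-1.46)], [np.float64(0.72), np.float64(-0.06), 0, np.float64(-1.95)], [np.float64(0.9), np.float64(-0.1), 0, np.float64(-2.44)]]
[[np.float64(0.18), np.float64(-0.0), 0, np.float64(-0.49)], [np.float64(0.36), np.float64(-0.02), 0, np.float64(-0.98)], [np.float64(0.54), np.float64(-0.03), 0, np.float64(-1.46)], [np.float64(0.72), np.float64(-0.06), 0, np.float64(-1.95)], [np.float64(0.9), np.float64(-0.1), 0, np.float64(-2.44)]]
[[np.float64(0.18), np.float64(-0.0), 0, np.float64(-0.49)], [np.float64(0.36), np.float64(-0.02), 0, np.float64(-0.98)], [np.float64(0.54), np.float64(-0.03), 0, np.float64(-1.46)], [np.float64(0.72), np.float64(-0.06), 0, np.float64(-1.95)], [np.float64(0.9), np.float64(-0.1), 0, np.float64(-2.44)]]
[[np.float64(0.18), np.float64(-0.0), 0, np.float64(-0.49)], [np.float64(0.36), np.float64(-0.02), 0, np.float64(-0.98)], [np.float64(0.54), np.float64(-0.03), 0, np.float64(-1.46)]]
```

Call:
send_rows(steps=[[[0.18,0,0,-0.5],[0.37,-0.02,0,-1.0],[0.55,-0.04,0,-1.5],[0.74,-0.06,0,-2.0],[0.92,-0.1,0,-2.5]]])

```text
time_s: 15.8
tcp_pos: [0.5647, -0.275, 0.0553]
orientation: [2.963, 1.038, 0.002]
ft_force: [-0.7, -0.6, 1.7]
grip_width: -0.001
```

Call:
send_rows(steps=[[[0.18,0,0,-0.5],[0.37,-0.02,0,-1.0],[0.55,-0.04,0,-1.5],[0.74,-0.06,0,-2.0],[0.92,-0.1,0,-2.5]]])

```text
time_s: 16.3
tcp_pos: [0.5906, -0.2495, 0.0558]
orientation: [2.832, 1.353, 0.001]
ft_force: [-7.6, -4.2, 6.3]
grip_width: -0.001
```

```bash
python3 push.py -26 2.5; python3 look.py t4
```

```text
ang -39.08 r 0.1718 z 0.0558 F [-7.6 -4.2  6.3] t 16.3
[[np.float64(0.16), np.float64(-0.0), 0, np.float64(-0.44)], [np.float64(0.32), np.float64(-0.01), 0, np.float64(-0.87)], [np.float64(0.48), np.float64(-0.03), 0, np.float64(-1.31)], [np.float64(0.64), np.float64(-0.05), 0, np.float64(-1.74)], [np.float64(0.8), np.float64(-0.08), 0, np.float64(-2.18)]]
[[np.float64(0.16), np.float64(-0.0), 0, np.float64(-0.44)]]
rack ((574.154052734375, 252.39971923828125), (165.7931365966797, 163.94798278808594), 87.27223205566406) tray ((364.7715759277344, 304.09521484375), (126.28182983398438, 174.94546508789062), 3.0906450748443604)
```

View pics/t4_c.png

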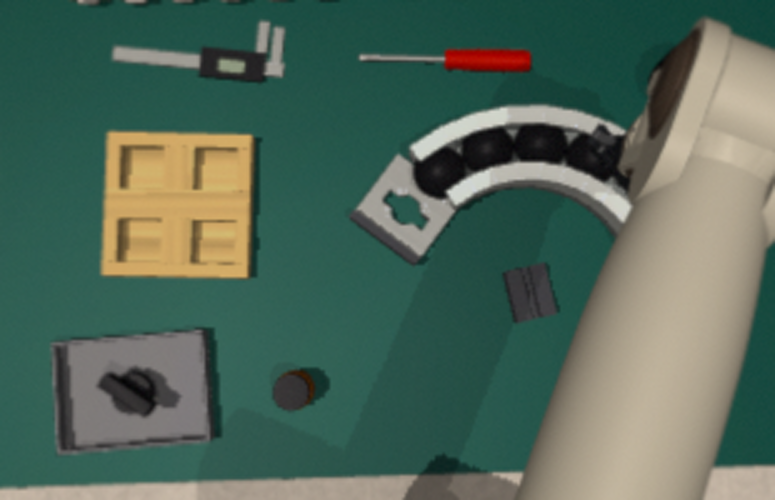

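The four balls now form a chain; the lead one sits at the channel mouth (439,172 in the crop). Continuing to push.

Call:
send_rows(steps=[[[0.18,0.02,0.02,-0.5],[0.37,0,0.05,-1.0],[0.55,-0.02,0.08,-1.5],[0.7,-0.04,0.1,-1.9],[0.8,-0.06,0.1,-2.2]]])

```text
time_s: 16.85
tcp_pos: [0.609, -0.2222, 0.05]
orientation: [2.691, 1.62, 0.001]
ft_force: [-0.1, -0.0, -0.6]
grip_width: 0.001
```

```bash
python3 push.py -24 2.5; python3 look.py t5
```

```text
ang -28.09 r 0.1720 z 0.0500 F [-0.1 -0.  -0.6] t 16.85
[[np.float64(0.15), np.float64(-0.0), 0, np.float64(-0.41)], [np.float64(0.3), np.float64(-0.01), 0, np.float64(-0.82)]]
rack ((574.154052734375, 252.39971923828125), (165.7931365966797, 163.94798278808594), 87.27223205566406) tray ((364.8672180175781, 304.1187744140625), (126.13700866699219, 175.00892639160156), 3.1482906341552734)
```

View pics/t5_c.png

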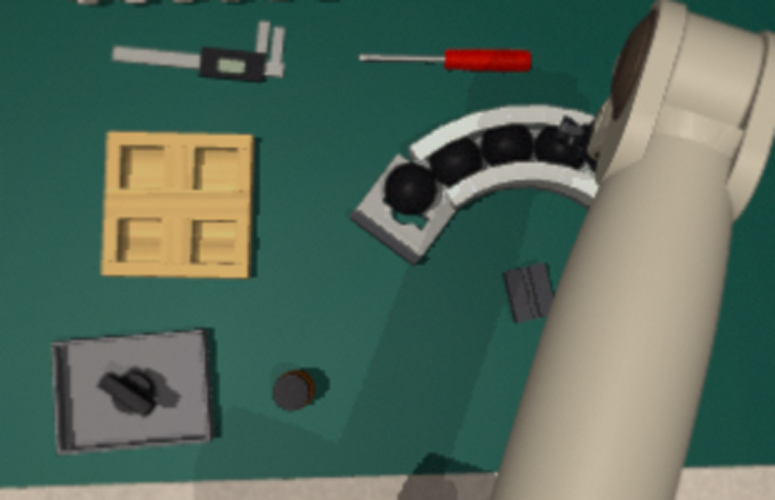

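```bash
python3 -c "
from h import *
c=cam('top'); B=onplane(c,[[410/2.5+120,188/2.5+125]],.056)[0]; print(B, np.hypot(*(B[:2]-C)),np.degrees(np.arctan2(*(B[:2]-C)[::-1])))"
```

```text
[ 0.58234573 -0.01377973  0.056     ] 0.17859836781878766 45.51597607672848
```

Call:
send_rows(steps=[[[0.08,0,0,-0.25],[0.18,0,0,-0.5],[0.27,0,0,-0.75],[0.32,0,0,-0.9],[0.32,0,0,-0.9]]])

```text
time_s: 17.4
tcp_pos: [0.6145, -0.2113, 0.0488]
orientation: [-2.627, -1.722, 0.0]
ft_force: [0.7, 0.5, 0.1]
grip_width: -0.001
```

```bash
python3 push.py -20 2.5; python3 look.py t6
```

```text
ang -24.03 r 0.1722 z 0.0488 F [0.7 0.5 0.1] t 17.4
[[np.float64(0.15), np.float64(-0.0), 0, np.float64(-0.4)], [np.float64(0.3), np.float64(-0.01), 0, np.float64(-0.81)]]
rack ((574.1239624023438, 252.4451904296875), (165.70510864257812, 163.88345336914062), 87.27215576171875) tray ((364.8970642089844, 304.150390625), (126.05952453613281, 175.0485076904297), 3.0454628467559814)
```

View pics/t6_c.png

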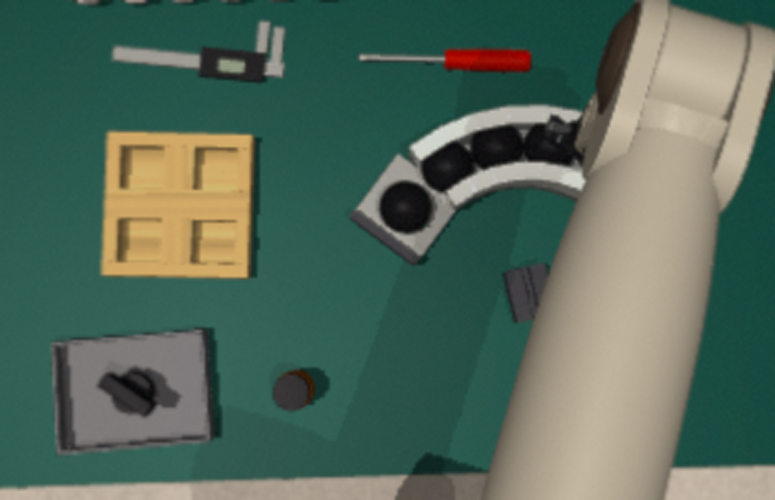

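The lead ball has dropped in the hole: it sits at the plate centre (405,207 in the crop). Retracting, then on to pick it up with the jaw across the track.

```bash
python3 -c "
from h import *
p=env.get_state()['tcp_pos']
plan([(p[0]+.002,p[1]-.004,.14,61),(.5621,-.0074,.13,51.9),(.5621,-.0074,.032,51.9)])"
```

```text
now [ 0.6145 -0.2115  0.0488] yaw 66.5 t 17.4 w 0.002 F [ 0.2 -0.2 -0.2] q6 0.08
  [-0.07, 0.09, -2.28, 1.09] rows>=1.8
  [3.89, -3.71, 0.25, 1.82] rows>=4.3
  [-0.00, 0.00, 2.45, -0.00] rows>=2.0
```

Call:
send_rows(steps=[[[-0.1,0,-0.2,0],[-0.1,0,-0.8,0],[-0.1,0,-1.6,0.5],[-0.1,0,-2.3,1.1],[-0.1,0,-2.3,1.1]]])

```text
time_s: 17.95
tcp_pos: [0.6143, -0.2163, 0.1464]
orientation: [2.705, 1.588, 0.007]
ft_force: [0.5, 0.8, -0.2]
grip_width: 0.003
```

```bash
python3 -c "
from h import *
plan([(.5621,-.0074,.13,51.9),(.5621,-.0074,.032,51.9)])"
```

```text
now [ 0.6143 -0.2163  0.1464] yaw 60.8 t 17.9 w 0.003 F [ 0.5  0.8 -0.2] q6 0.17
  [3.92, -3.68, 0.41, 1.78] rows>=4.3
  [-0.00, 0.00, 2.45, -0.00] rows>=2.0
```

Call:
send_rows(steps=[[[0.8,-0.75,0,0.4],[1.7,-1.6,0,0.8],[2.6,-2.5,0.1,1.2],[3.4,-3.2,0.2,1.6],[3.92,-3.68,0.3,1.78]]], jaw=1)

```text
time_s: 18.45
tcp_pos: [0.5593, -0.0046, 0.1289]
orientation: [-2.823, -1.378, -0.0]
ft_force: [0.1, -1.2, 0.0]
grip_width: 0.847
```

Call:
send_rows(steps=[[[0,0,0,0],[0,0,0,0]]])

```text
time_s: 18.65
tcp_pos: [0.5602, -0.0065, 0.129]
orientation: [2.822, 1.38, 0.0]
ft_force: [-0.6, -0.0, -0.4]
grip_width: 1.0
```

```bash
python3 -c "
from h import *
plan([(.5621,-.0074,.032,51.9)]);c,im=snap('wrist','w9');print(proj(c,[[.5621,-.0074,.051]]))"
```

```text
now [ 0.5602 -0.0065  0.129 ] yaw 52.1 t 18.6 w 1.000 F [-0.6 -0.  -0.4] q6 0.65
  [0.01, 0.05, 2.43, 0.05] rows>=1.9
[[278.85054884 222.74719974]]
```

View pics/w9.png

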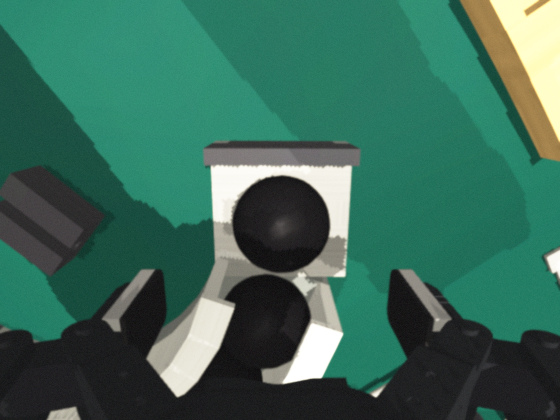

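The ball's circle is centred at (281,223), and the hole projects to (279,223), so it's seated. Descending to grasp.

Call:
send_rows(steps=[[[0.01,0.05,0.6,0],[0.01,0.05,1.2,0],[0.01,0.05,1.8,0],[0.01,0.05,2.4,0],[0.01,0.05,2.4,0]]])

```text
time_s: 19.2
tcp_pos: [0.5603, -0.009, 0.0296]
orientation: [-2.822, -1.375, 0.008]
ft_force: [0.2, -0.7, -0.2]
grip_width: 1.002
```

```bash
python3 -c "
from h import *
plan([(.5621,-.0074,.032,51.9)])"
```

```text
now [ 0.5603 -0.009   0.0296] yaw 52.0 t 19.2 w 1.002 F [ 0.2 -0.7 -0.2] q6 0.65
  [0.06, 0.01, -0.06, 0.01] rows>=0.1
```

Call:
send_rows(steps=[[[0,0,0,0],[0,0,0,0],[0,0,0,0],[0,0,0,0],[0,0,0,0]]], jaw=-1)

```text
time_s: 19.7
tcp_pos: [0.5638, -0.0076, 0.035]
orientation: [2.821, 1.378, 0.006]
ft_force: [4.1, 1.8, 6.7]
grip_width: 0.671
```

Call:
send_rows(steps=[[[0,0,0,0],[0,0,0,0]]])

```text
time_s: 19.9
tcp_pos: [0.5638, -0.0076, 0.035]
orientation: [2.821, 1.378, 0.006]
ft_force: [3.6, 1.3, 6.9]
grip_width: 0.676
```

```bash
python3 -c "
from h import *
plan([])"
```

```text
now [ 0.5638 -0.0076  0.035 ] yaw 52.1 t 19.9 w 0.676 F [3.6 1.3 6.9] q6 0.65
```

The grip pushes the tool up and the width reads a bit small (57 mm), which suggests the pads are above the equator. I'll regrasp about 6 mm lower.

Call:
send_rows(steps=[[[0,0,0,0],[0,0,0,0],[0,0,0,0],[0,0,0,0]]], jaw=1)

```text
time_s: 20.3
tcp_pos: [0.5619, -0.0077, 0.0327]
orientation: [-2.823, -1.378, 0.001]
ft_force: [-0.6, -0.3, 0.3]
grip_width: 0.999
```

```bash
python3 -c "
from h import *
plan([(.5621,-.0074,.027,51.9)])
c,im=snap('wrist','w10')"
```

```text
now [ 0.5619 -0.0077  0.0327] yaw 52.0 t 20.3 w 0.999 F [-0.6 -0.3  0.3] q6 0.65
  [0.01, -0.00, 0.14, 0.03] rows>=0.1
```

View pics/w10.png

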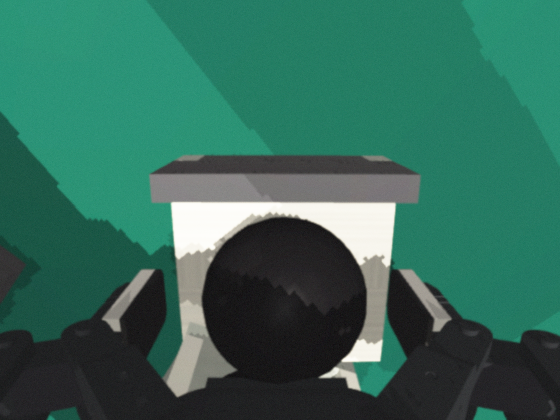

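Call:
send_rows(steps=[[[0.06,0,0.08,0],[0.06,0,0.17,0],[0.06,0,0.17,0],[0.06,0,0.17,0]]])

```text
time_s: 20.75
tcp_pos: [0.5634, -0.0057, 0.0258]
orientation: [-2.823, -1.378, 0.001]
ft_force: [-0.4, 0.2, -0.5]
grip_width: 0.999
```

Call:
send_rows(steps=[[[0,0,0,0],[0,0,0,0],[0,0,0,0],[0,0,0,0],[0,0,0,0]]], jaw=-1)

```text
time_s: 21.25
tcp_pos: [0.5638, -0.0058, 0.0265]
orientation: [2.823, 1.378, 0.001]
ft_force: [-1.9, 0.3, 5.0]
grip_width: 0.678
```

```bash
python3 -c "
from h import *
plan([])"
```

```text
now [ 0.5638 -0.0058  0.0265] yaw 52.0 t 21.2 w 0.678 F [-1.9  0.3  5. ] q6 0.65
```

Call:
send_rows(steps=[[[0,0,-0.15,0],[0,0,-0.4,0],[0,0,-0.7,0],[0,0,-1.0,0],[0,0,-1.3,0]]])

```text
time_s: 21.75
tcp_pos: [0.5638, -0.0057, 0.0795]
orientation: [2.823, 1.378, 0.001]
ft_force: [-0.3, -0.6, -0.8]
grip_width: 0.68
```

Call:
send_rows(steps=[[[0,0,-0.3,0],[0,0,-0.7,0],[0,0,-1.1,0],[0,0,-1.5,0],[0,0,-1.5,0]]])

```text
time_s: 22.25
tcp_pos: [0.5647, -0.0058, 0.141]
orientation: [2.822, 1.378, 0.006]
ft_force: [-0.2, -0.8, -1.9]
grip_width: 0.675
```

```bash
python3 -c "
from h import *
plan([]); snap('wrist','w11')"; python3 look.py t7
```

```text
now [ 0.5647 -0.0058  0.141 ] yaw 52.0 t 22.2 w 0.675 F [-0.2 -0.8 -1.9] q6 0.65
rack ((574.1218872070312, 252.4012451171875), (165.7931365966797, 163.8834228515625), 87.27223205566406) tray ((364.8359375, 304.1120910644531), (126.1695785522461, 174.97462463378906), 3.0740561485290527)
```

View pics/w11.png

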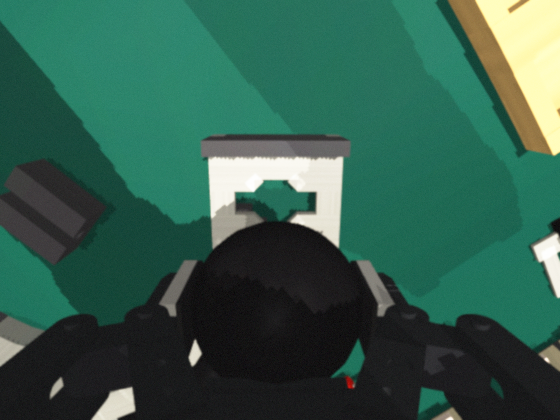

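View pics/t7_c.png

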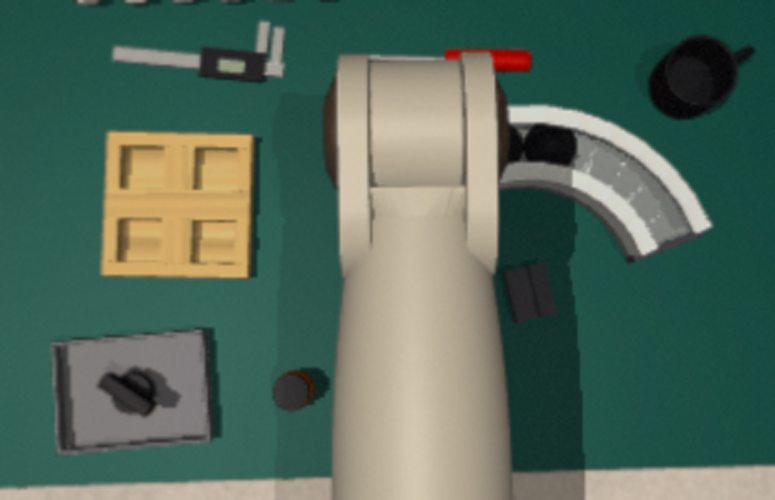

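The ball is held centrally between the pads, and the rack hasn't moved. Now to the far-left pocket.

```bash
python3 -c "
from h import *
plan([(.6174,.293,.14,43),(.6174,.293,.06,43)])"
```

```text
now [ 0.5637 -0.0057  0.1382] yaw 52.1 t 22.4 w 0.683 F [-0.2 -0.1 -3. ] q6 0.65
  [3.36, -1.77, -0.02, 0.91] rows>=3.0
  [3.21, -2.03, -0.02, 0.91] rows>=3.0
  [0.00, 0.00, 2.00, -0.00] rows>=1.6
```

Call:
send_rows(steps=[[[0.5,-0.27,0,0.15],[1.2,-0.64,0,0.3],[2.0,-1.06,0,0.5],[2.7,-1.43,0,0.7],[3.36,-1.77,0,0.91]]])

```text
time_s: 22.85
tcp_pos: [0.59, 0.1451, 0.1368]
orientation: [-2.876, -1.264, 0.003]
ft_force: [0.4, -0.6, -1.4]
grip_width: 0.677
```

Call:
send_rows(steps=[[[0.7,-0.44,0,0.2],[1.5,-0.95,0,0.45],[2.3,-1.45,0,0.7],[2.9,-1.83,0,0.91],[3.21,-2.03,0,0.91]]])

```text
time_s: 23.35
tcp_pos: [0.6168, 0.2954, 0.1363]
orientation: [-2.923, -1.152, 0.003]
ft_force: [0.5, -0.5, -1.8]
grip_width: 0.676
```

Call:
send_rows(steps=[[[0,0,0,0],[0,0,0,0],[0,0,0,0]]])

```text
time_s: 23.65
tcp_pos: [0.6173, 0.292, 0.138]
orientation: [2.924, 1.149, -0.001]
ft_force: [0.2, -0.6, -1.6]
grip_width: 0.677
```

```bash
python3 -c "
from h import *
plan([(.6174,.293,.03,43)]); snap('wrist','w12')"
```

```text
now [0.6173 0.292  0.138 ] yaw 42.9 t 23.6 w 0.677 F [ 0.2 -0.6 -1.6] q6 1.26
  [0.02, -0.02, 2.70, -0.02] rows>=2.2
```

View pics/w12.png

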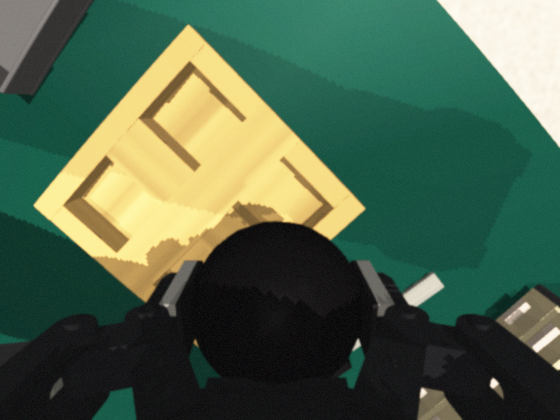

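The rack's top corners show at (188,26), (34,205) and (365,210). From these I'll check the rack pose.

```bash
python3 -c "
from h import *
c=cam('wrist'); P=onplane(c,[[188,26],[34,205],[365,210]],.032)[:,:2]; print(P,(P[1]+P[2])/2,np.linalg.norm(P[1]-P[0]),np.linalg.norm(P[2]-P[0]),np.degrees(np.arctan2(*(P[2]-P[0])[::-1])),np.degrees(np.arctan2(*(P[0]-P[1])[::-1])))
plan([(.6174,.293,.06,43)])"
```

```text
[[0.49768179 0.33912732]
 [0.48960672 0.17548327]
 [0.66278727 0.33149969]] [0.576197   0.25349148] 0.16384316280658884 0.16528158298568912 -2.645101740788723 87.17501333667997
now [0.6174 0.292  0.1382] yaw 42.9 t 23.7 w 0.679 F [-0.9 -0.8 -1.5] q6 1.26
  [0.02, -0.02, 1.96, -0.02] rows>=1.6
```

Call:
send_rows(steps=[[[0.04,0,0.5,0],[0.04,0,1.0,0],[0.04,0,1.5,0],[0.04,0,2.0,0],[0.04,0,2.4,0]]])

```text
time_s: 24.2
tcp_pos: [0.6183, 0.2932, 0.0411]
orientation: [2.924, 1.148, -0.001]
ft_force: [-0.4, -0.7, -1.7]
grip_width: 0.678
```

Call:
send_rows(steps=[[[0,0,0.1,0],[0,0,0.2,0],[0,0,0.27,0],[0,0,0.3,0],[0,0,0.3,0]]])

```text
time_s: 24.7
tcp_pos: [0.6187, 0.2945, 0.0306]
orientation: [-2.923, -1.15, -0.001]
ft_force: [-0.3, -0.4, -2.1]
grip_width: 0.68
```

```bash
python3 -c "
from h import *
plan([(.6188,.293,.028,43)]); "
```

```text
now [0.6187 0.2945 0.0306] yaw 42.9 t 24.7 w 0.680 F [-0.3 -0.4 -2.1] q6 1.27
  [-0.02, 0.03, 0.06, -0.01] rows>=0.1
```

Call:
send_rows(steps=[[[-0.02,0.03,0.05,0],[-0.02,0.03,0.1,0],[-0.02,0.03,0.12,0],[-0.02,0.03,0.12,0]]])

```text
time_s: 25.1
tcp_pos: [0.6191, 0.293, 0.0275]
orientation: [2.923, 1.15, 0.003]
ft_force: [-3.1, -2.9, 11.6]
grip_width: 0.679
```

```bash
python3 -c "
from h import *
plan([(.6188,.293,.028,43)]); "
```

```text
now [0.6191 0.293  0.0275] yaw 42.9 t 25.1 w 0.679 F [-3.1 -2.9 11.6] q6 1.26
  [-0.01, -0.01, -0.01, -0.01] rows>=0.0
```

Call:
send_rows(steps=[[[0,0,-0.03,0],[0,0,-0.03,0]]])

```text
time_s: 25.3
tcp_pos: [0.6191, 0.293, 0.0276]
orientation: [2.923, 1.15, 0.002]
ft_force: [-1.4, -2.3, 7.0]
grip_width: 0.67
```

Call:
send_rows(steps=[[[0,0,0,0],[0,0,0,0],[0,0,0,0],[0,0,0,0]]], jaw=0.85)

```text
time_s: 25.7
tcp_pos: [0.6186, 0.293, 0.0262]
orientation: [2.924, 1.15, -0.001]
ft_force: [-0.5, 0.0, -0.5]
grip_width: 0.925
```

```bash
python3 -c "
from h import *
plan([])
c,im=snap('wrist','w13')"
```

```text
now [0.6186 0.293  0.0262] yaw 42.9 t 25.7 w 0.925 F [-0.5  0.  -0.5] q6 1.26
```

View pics/w13.png

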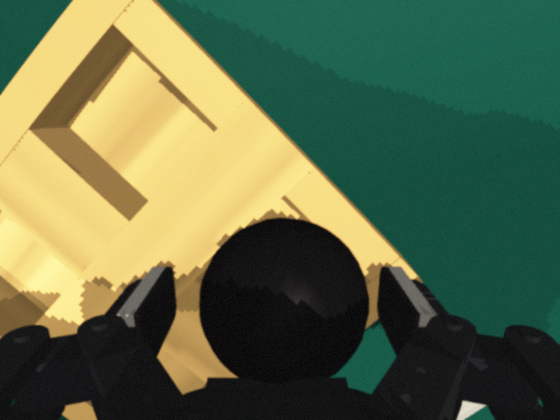

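Call:
send_rows(steps=[[[0,0,-0.3,0],[0,0,-0.9,0],[0,0,-1.7,0],[0,0,-2.5,0],[0,0,-2.9,0]]])

```text
time_s: 26.25
tcp_pos: [0.6195, 0.2934, 0.1471]
orientation: [-2.923, -1.15, -0.007]
ft_force: [0.4, -0.1, 0.1]
grip_width: 0.925
```

```bash
python3 -c "
from h import *
plan([arc(-31,.14),arc(-31,.05)]); snap('wrist','w14')"
```

```text
now [0.6195 0.2934 0.1471] yaw 42.9 t 26.2 w 0.925 F [ 0.4 -0.1  0.1] q6 1.26
  [-3.07, 3.09, 0.06, -1.07] rows>=3.5
  [-3.34, 2.79, 0.06, -1.07] rows>=3.5
  [-3.59, 2.47, 0.06, -1.07] rows>=3.5
  [-0.00, -0.00, 2.25, -0.00] rows>=1.8
```

View pics/w14.png

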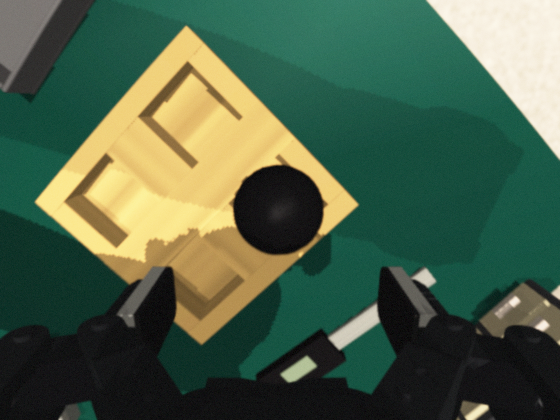

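Ball 1 sits in its pocket, centred at (279,210). All four rack corners are visible at (187,26), (36,202), (202,345) and (358,205).

```bash
python3 -c "
from h import *
c=cam('wrist'); P=onplane(c,[[187,26],[36,202],[202,345],[358,205]],.032)[:,:2]; print(P,P.mean(0)); print(onplane(c,[[279,210]],.0486))
d=P[3]-P[0]+P[2]-P[1]; print(np.degrees(np.arctan2(d[1],d[0])))"
```

```text
[[0.49755693 0.3403973 ]
 [0.4899145  0.17397726]
 [0.65663279 0.16558115]
 [0.66376447 0.33216849]] [0.57696717 0.25303105]
[[0.6213785  0.29414459 0.0486    ]]
-2.8587373785281383
```

Call:
send_rows(steps=[[[-0.5,0.5,0,-0.2],[-1.2,1.2,0,-0.4],[-1.9,1.9,0,-0.6],[-2.5,2.5,0,-0.85],[-3.07,3.09,0.03,-1.07]]], jaw=-1)

```text
time_s: 26.8
tcp_pos: [0.6127, 0.1173, 0.1415]
orientation: [2.866, 1.286, 0.0]
ft_force: [0.7, 1.3, 0.4]
grip_width: 0.063
```

Call:
send_rows(steps=[[[-0.67,0.56,0.01,-0.2],[-1.33,1.1,0.02,-0.4],[-2.0,1.67,0.03,-0.6],[-2.67,2.23,0.04,-0.85],[-3.34,2.79,0.06,-1.07]]])

```text
time_s: 27.3
tcp_pos: [0.6071, -0.0565, 0.1389]
orientation: [2.803, 1.419, 0.0]
ft_force: [0.5, -0.4, 0.3]
grip_width: -0.0
```

Call:
send_rows(steps=[[[-0.8,0.55,0,-0.2],[-1.6,1.1,0,-0.4],[-2.4,1.65,0,-0.6],[-3.1,2.15,0,-0.85],[-3.59,2.47,0.06,-1.07]]])

```text
time_s: 27.8
tcp_pos: [0.6016, -0.2317, 0.1366]
orientation: [2.734, 1.546, 0.0]
ft_force: [-0.2, 0.6, 0.5]
grip_width: 0.001
```

Call:
send_rows(steps=[[[0,0,0,0],[0,0,0,0]]])

```text
time_s: 28.0
tcp_pos: [0.6016, -0.2295, 0.1362]
orientation: [-2.735, -1.545, 0.0]
ft_force: [-0.5, -0.0, 0.5]
grip_width: 0.004
```

```bash
python3 -c "
from h import *
plan([arc(-31,.05)]);"; python3 look.py t8
```

```text
now [ 0.6016 -0.2295  0.1362] yaw 58.9 t 28.0 w 0.004 F [-0.5 -0.   0.5] q6 0.18
  [0.03, 0.02, 2.16, -0.02] rows>=1.7
rack ((574.1239624023438, 252.4451904296875), (165.70510864257812, 163.88345336914062), 87.27215576171875) tray ((364.8572082519531, 304.1138000488281), (126.14598846435547, 174.96925354003906), 3.1203932762145996)
```

View pics/t8_c.png

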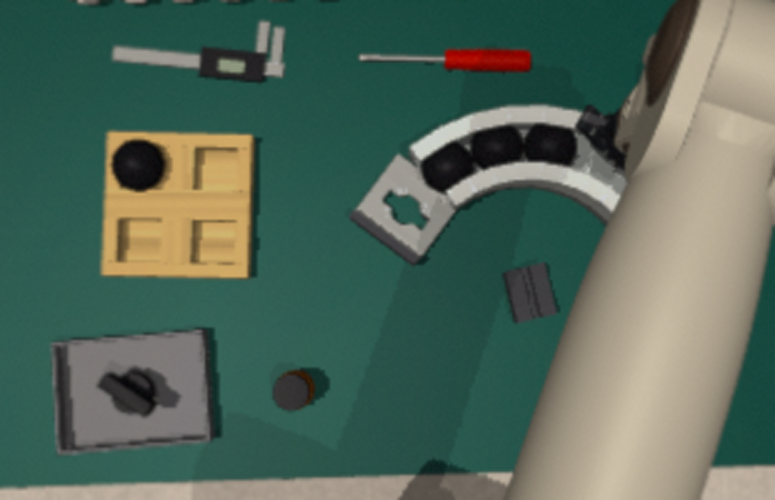

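Call:
send_rows(steps=[[[0.03,0.02,0.5,0],[0.03,0.02,1.0,0],[0.03,0.02,1.5,0],[0.03,0.02,2.12,0],[0.03,0.02,2.12,0]]])

```text
time_s: 28.55
tcp_pos: [0.6017, -0.2267, 0.0483]
orientation: [-2.73, -1.547, 0.005]
ft_force: [-0.9, -0.5, -0.1]
grip_width: -0.004
```

Call:
send_rows(steps=[[[0.18,0,0,-0.5],[0.37,-0.02,0,-1.0],[0.55,-0.04,0,-1.5],[0.74,-0.06,0,-2.0],[0.92,-0.1,0,-2.5]]])

```text
time_s: 29.05
tcp_pos: [0.6196, -0.1946, 0.0539]
orientation: [2.546, 1.837, 0.001]
ft_force: [-2.0, -2.1, 1.6]
grip_width: 0.0
```

Call:
send_rows(steps=[[[0.16,0,0,-0.4],[0.3,-0.01,0,-0.8],[0.45,-0.03,0,-1.2],[0.6,-0.04,0,-1.6],[0.7,-0.06,0,-1.9]]])

```text
time_s: 29.55
tcp_pos: [0.6254, -0.1671, 0.0516]
orientation: [-2.386, -2.043, -0.0]
ft_force: [-0.3, -0.4, -1.1]
grip_width: -0.002
```

```bash
python3 push.py -4 2.5; python3 look.py t9
```

```text
ang -8.75 r 0.1702 z 0.0516 F [-0.3 -0.4 -1.1] t 29.55
[[np.float64(0.18), np.float64(-0.0), 0, np.float64(-0.47)], [np.float64(0.35), np.float64(-0.01), 0, np.float64(-0.95)]]
rack ((574.121826171875, 252.40126037597656), (165.7930908203125, 163.88345336914062), 87.27215576171875) tray ((364.7967834472656, 304.1098327636719), (126.27290344238281, 174.97607421875), 3.0611391067504883)
```

View pics/t9_c.png

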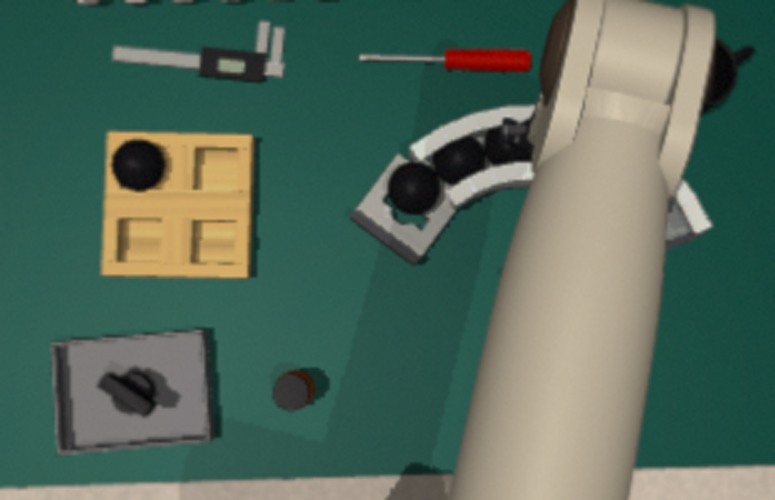

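Call:
send_rows(steps=[[[0.09,0,0,-0.25],[0.18,0,0,-0.5],[0.27,0,0,-0.75],[0.35,-0.01,0,-1.0],[0.35,-0.01,0,-1.0]]])

```text
time_s: 30.1
tcp_pos: [0.6272, -0.1535, 0.0516]
orientation: [-2.296, -2.144, -0.0]
ft_force: [-0.3, -0.5, 0.1]
grip_width: -0.002
```

```bash
python3 push.py 0 2.5; python3 look.py t10; python3 -c "
from h import *
plan([(.5621,-.0074,.135,51.9)])"
```

```text
ang -4.14 r 0.1704 z 0.0516 F [-0.3 -0.5  0.1] t 30.1
[[np.float64(0.15), np.float64(-0.0), 0, np.float64(-0.41)], [np.float64(0.31), np.float64(-0.01), 0, np.float64(-0.83)]]
rack ((574.1218872070312, 252.4012451171875), (165.7931365966797, 163.8834228515625), 87.27223205566406) tray ((364.6779479980469, 303.97296142578125), (126.50167846679688, 175.23001098632812), 3.0646233558654785)
now [ 0.6271 -0.1537  0.0516] yaw 86.0 t 30.1 w 0.001 F [0.6 0.6 0.2] q6 -0.17
  [3.54, -1.88, -2.08, 6.82] rows>=4.0
```

View pics/t10_c.png

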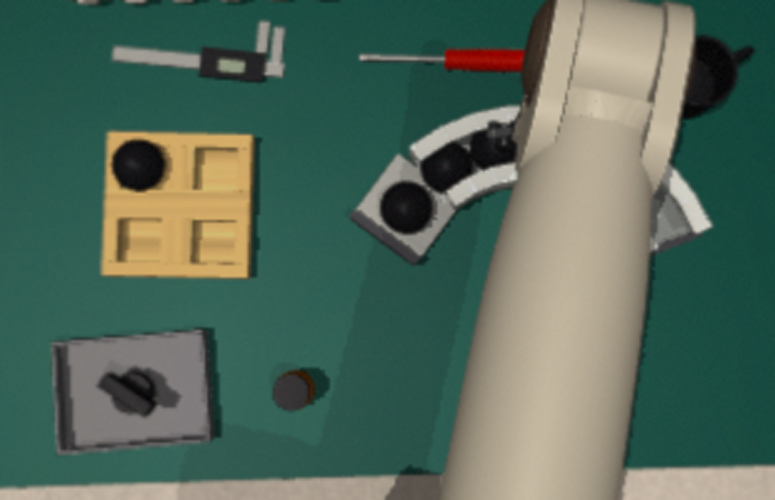

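Ball 2 is in the hole (406,207 in the crop).

Call:
send_rows(steps=[[[-0.1,0,-0.2,0],[-0.1,0,-0.8,0],[-0.1,0,-1.6,0.4],[-0.1,0,-2.2,1.0],[-0.1,0,-2.2,1.0]]])

```text
time_s: 30.65
tcp_pos: [0.6284, -0.1588, 0.1446]
orientation: [2.387, 2.034, 0.006]
ft_force: [-0.3, 0.0, -0.3]
grip_width: 0.001
```

```bash
python3 -c "
from h import *
plan([(.5621,-.0074,.135,51.9)])"
```

```text
now [ 0.6284 -0.1588  0.1446] yaw 80.9 t 30.6 w 0.001 F [-0.3  0.  -0.3] q6 -0.09
  [3.47, -2.24, 0.24, 5.80] rows>=3.4
```

Call:
send_rows(steps=[[[0.7,-0.45,0,1.2],[1.5,-1.0,0,2.5],[2.3,-1.5,0,3.9],[3.0,-1.9,0.1,5.0],[3.47,-2.24,0.15,5.8]]], jaw=1)

```text
time_s: 31.15
tcp_pos: [0.5592, -0.0054, 0.1334]
orientation: [-2.825, -1.373, 0.0]
ft_force: [0.3, -0.8, -0.9]
grip_width: 0.85
```

Call:
send_rows(steps=[[[0,0,0,0],[0,0,0,0],[0,0,0,0]]])

```text
time_s: 31.45
tcp_pos: [0.5604, -0.0076, 0.1337]
orientation: [2.823, 1.378, 0.0]
ft_force: [0.5, 0.7, -0.3]
grip_width: 0.999
```

```bash
python3 -c "
from h import *
plan([(.5628,-.007,.026,51.9)]);c,im=snap('wrist','w15');print(proj(c,[[.5621,-.0074,.051]]))
m=(im.max(2)<50).astype(np.uint8); m[260:]=0
cs,_=cv2.findContours(m,cv2.RETR_EXTERNAL,cv2.CHAIN_APPROX_NONE)
print([ (cv2.minEnclosingCircle(k)) for k in cs if cv2.contourArea(k)>3000])"
```

```text
now [ 0.5604 -0.0076  0.1337] yaw 52.0 t 31.4 w 0.999 F [ 0.5  0.7 -0.3] q6 0.65
  [0.05, 0.04, 2.69, 0.03] rows>=2.2
[[279.9102069  219.13984865]]
[((282.0536193847656, 219.68783569335938), 47.16192626953125)]
```

View pics/w15.png

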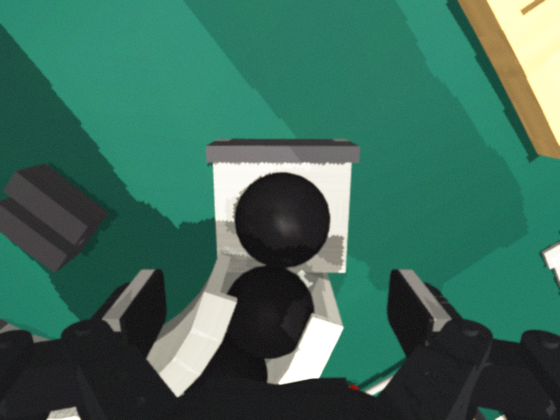

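Ball 2 is seated at (282,220), against a projection of (280,219).

Call:
send_rows(steps=[[[0.06,0.04,0.6,0],[0.06,0.04,1.3,0],[0.06,0.04,2.0,0],[0.06,0.04,2.5,0],[0.06,0.04,2.68,0]]])

```text
time_s: 32.0
tcp_pos: [0.5618, -0.0068, 0.024]
orientation: [-2.823, -1.376, 0.005]
ft_force: [0.1, -0.8, -0.0]
grip_width: 1.001
```

Call:
send_rows(steps=[[[0,0,0,0],[0,0,0,0],[0,0,0,0]]])

```text
time_s: 32.3
tcp_pos: [0.5637, -0.0061, 0.0279]
orientation: [2.823, 1.377, 0.003]
ft_force: [-0.2, -0.7, 0.2]
grip_width: 0.998
```

Call:
send_rows(steps=[[[0,0,0,0],[0,0,0,0],[0,0,0,0],[0,0,0,0],[0,0,0,0]]], jaw=-1)

```text
time_s: 32.8
tcp_pos: [0.5634, -0.0058, 0.0275]
orientation: [2.823, 1.377, 0.002]
ft_force: [0.1, 1.5, 5.6]
grip_width: 0.676
```

```bash
python3 -c "
from h import *
plan([])"
```

```text
now [ 0.5634 -0.0058  0.0275] yaw 52.0 t 32.8 w 0.676 F [0.1 1.5 5.6] q6 0.65
```

Call:
send_rows(steps=[[[0,0,-0.15,0],[0,0,-0.4,0],[0,0,-0.7,0],[0,0,-1.0,0],[0,0,-1.3,0]]])

```text
time_s: 33.3
tcp_pos: [0.563, -0.0059, 0.0799]
orientation: [2.823, 1.377, 0.001]
ft_force: [-0.3, -0.3, -2.7]
grip_width: 0.678
```

Call:
send_rows(steps=[[[0,0,-0.3,0],[0,0,-0.7,0],[0,0,-1.1,0],[0,0,-1.5,0],[0,0,-1.5,0]]])

```text
time_s: 33.8
tcp_pos: [0.5639, -0.0059, 0.1414]
orientation: [2.822, 1.376, 0.005]
ft_force: [0.1, 0.3, -0.9]
grip_width: 0.678
```

```bash
python3 look.py t11; python3 - <<'E'
from h import *
Rc=np.array([.5755,.253]); a=np.radians(-2.6); u=np.array([np.cos(a),np.sin(a)]); v=np.array([-u[1],u[0]])
for i,j in ((1,1),(1,-1),(-1,1),(-1,-1)): print((Rc+.042*(i*u+j*v)).round(4))
plan([])
E
```

```text
rack ((574.139404296875, 252.39907836914062), (165.83445739746094, 163.85145568847656), 87.32664489746094) tray ((364.84344482421875, 304.1248474121094), (126.09333038330078, 174.98922729492188), 3.145421028137207)
[0.6194 0.2931]
[0.6156 0.2091]
[0.5354 0.2969]
[0.5316 0.2129]
now [ 0.5635 -0.0059  0.1397] yaw 52.0 t 33.9 w 0.676 F [ 0.1  0.1 -3. ] q6 0.65
```

```bash
python3 -c "
from h import *
plan([(.6156,.2091,.138,43)])"
```

```text
now [ 0.5635 -0.0059  0.1397] yaw 52.0 t 33.9 w 0.676 F [ 0.1  0.1 -3. ] q6 0.65
  [5.04, -2.28, 0.04, 1.80] rows>=4.4
```

Call:
send_rows(steps=[[[0.7,-0.3,0,0.2],[1.7,-0.77,0,0.6],[2.9,-1.3,0,1.0],[4.0,-1.8,0,1.5],[4.8,-2.17,0.02,1.8]]])

```text
time_s: 34.35
tcp_pos: [0.6125, 0.2015, 0.1364]
orientation: [-2.923, -1.15, 0.002]
ft_force: [-1.0, -0.7, -1.6]
grip_width: 0.678
```

Call:
send_rows(steps=[[[0.2,-0.14,0,0],[0.2,-0.14,0,0],[0.2,-0.14,0,0],[0.2,-0.14,0,0]]])

```text
time_s: 34.75
tcp_pos: [0.6146, 0.2069, 0.1377]
orientation: [2.924, 1.149, -0.001]
ft_force: [0.1, -0.6, -2.1]
grip_width: 0.675
```

```bash
python3 -c "
from h import *
plan([(.6156,.2091,.04,43)]); snap('wrist','w16')"
```

```text
now [0.6146 0.2069 0.1377] yaw 42.9 t 34.8 w 0.675 F [ 0.1 -0.6 -2.1] q6 1.15
  [0.06, -0.02, 2.44, -0.02] rows>=2.0
```

View pics/w16.png

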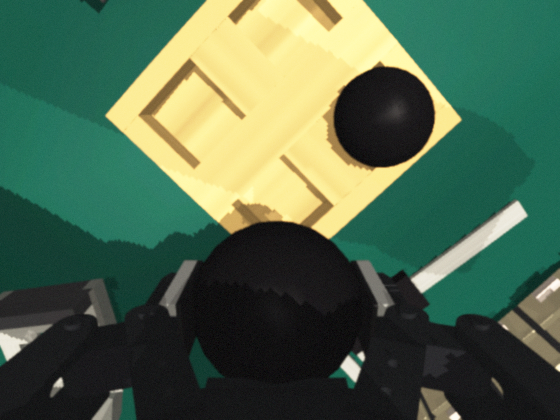

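The held ball is above the empty far-right pocket; ball 1 is home at (384,117). Lowering.

Call:
send_rows(steps=[[[0.06,-0.02,0.5,0],[0.06,-0.02,1.0,0],[0.06,-0.02,1.5,0],[0.06,-0.02,2.0,0],[0.06,-0.02,2.4,0]]])

```text
time_s: 35.3
tcp_pos: [0.6157, 0.2094, 0.0407]
orientation: [2.924, 1.149, -0.001]
ft_force: [0.5, 0.1, -1.7]
grip_width: 0.675
```

Call:
send_rows(steps=[[[0,0,0.1,0],[0,0,0.2,0],[0,0,0.27,0],[0,0,0.3,0],[0,0,0.3,0]]])

```text
time_s: 35.8
tcp_pos: [0.6161, 0.2107, 0.0302]
orientation: [2.923, 1.151, 0.001]
ft_force: [-0.0, -1.1, -1.3]
grip_width: 0.679
```

```bash
python3 -c "
from h import *
plan([(.6156,.2091,.029,43)]); "
```

```text
now [0.6161 0.2107 0.0302] yaw 43.0 t 35.8 w 0.679 F [-0.  -1.1 -1.3] q6 1.15
  [-0.04, 0.02, 0.03, 0.00] rows>=0.0
```

Call:
send_rows(steps=[[[-0.03,0.02,0.04,0],[-0.03,0.02,0.08,0],[-0.03,0.02,0.08,0]]])

```text
time_s: 36.1
tcp_pos: [0.6159, 0.2092, 0.0276]
orientation: [2.923, 1.151, 0.002]
ft_force: [-0.9, -0.1, 4.9]
grip_width: 0.676
```

Call:
send_rows(steps=[[[0,0,0,0],[0,0,0,0],[0,0,0,0],[0,0,0,0]]], jaw=0.85)

```text
time_s: 36.5
tcp_pos: [0.6155, 0.2092, 0.0264]
orientation: [-2.923, -1.151, 0.0]
ft_force: [-1.2, -0.2, -0.1]
grip_width: 0.924
```

Call:
send_rows(steps=[[[0,0,-0.3,0],[0,0,-0.9,0],[0,0,-1.7,0],[0,0,-2.5,0],[0,0,-2.8,0]]])

```text
time_s: 37.0
tcp_pos: [0.6167, 0.2096, 0.1432]
orientation: [2.923, 1.151, 0.008]
ft_force: [0.3, 0.9, 0.6]
grip_width: 0.925
```

```bash
python3 -c "
from h import *
c,im=snap('wrist','w17')
plan([arc(-10.5,.14)]);"
```

```text
now [0.6169 0.2096 0.1436] yaw 43.0 t 37.0 w 0.924 F [-0.9 -0.6  1.5] q6 1.15
  [-3.19, 3.55, 0.05, -3.65] rows>=3.8
  [-4.14, 2.38, 0.05, -3.65] rows>=3.8
```

View pics/w17.png

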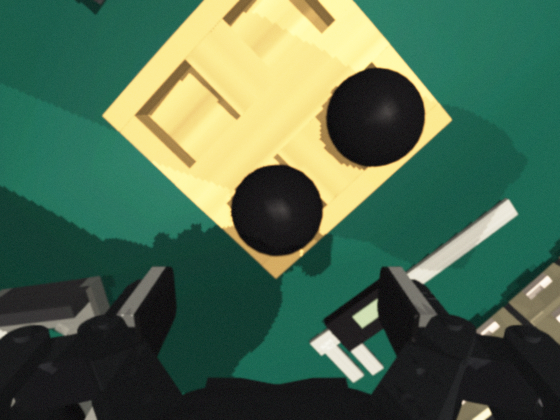

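Balls 1 and 2 are home, at (376,116) and (277,210). Back for ball 3.

Call:
send_rows(steps=[[[-0.5,0.55,0,-0.5],[-1.2,1.34,0,-1.3],[-1.9,2.1,0,-2.1],[-2.6,2.9,0,-2.9],[-3.19,3.55,0,-3.65]]], jaw=-1)

```text
time_s: 37.55
tcp_pos: [0.6186, 0.0163, 0.1375]
orientation: [-2.701, -1.603, 0.002]
ft_force: [0.9, 1.3, 0.2]
grip_width: 0.063
```

Call:
send_rows(steps=[[[-0.9,0.5,0,-0.7],[-1.8,1.0,0,-1.5],[-2.7,1.5,0,-2.3],[-3.5,2.0,0,-3.1],[-4.14,2.38,0.05,-3.65]]])

```text
time_s: 38.05
tcp_pos: [0.6224, -0.1749, 0.1356]
orientation: [-2.413, -2.01, 0.001]
ft_force: [-0.3, -0.2, 0.6]
grip_width: -0.0
```

Call:
send_rows(steps=[[[0,0,0,0],[0,0,0,0],[0,0,0,0]]])

```text
time_s: 38.35
tcp_pos: [0.6227, -0.1718, 0.136]
orientation: [-2.415, -2.008, 0.0]
ft_force: [-0.6, 0.1, 1.1]
grip_width: -0.002
```

```bash
python3 -c "
from h import *
plan([arc(-10.5,.05)]);"; python3 look.py t12
```

```text
now [ 0.6227 -0.1718  0.136 ] yaw 79.5 t 38.4 w -0.002 F [-0.6  0.1  1.1] q6 -0.09
  [-0.00, 0.04, 2.15, 0.00] rows>=1.7
rack ((574.1239624023438, 252.4451904296875), (165.70510864257812, 163.88345336914062), 87.27215576171875) tray ((364.7716979980469, 304.1656494140625), (126.39231872558594, 175.1069793701172), 2.9344544410705566)
```

View pics/t12_c.png

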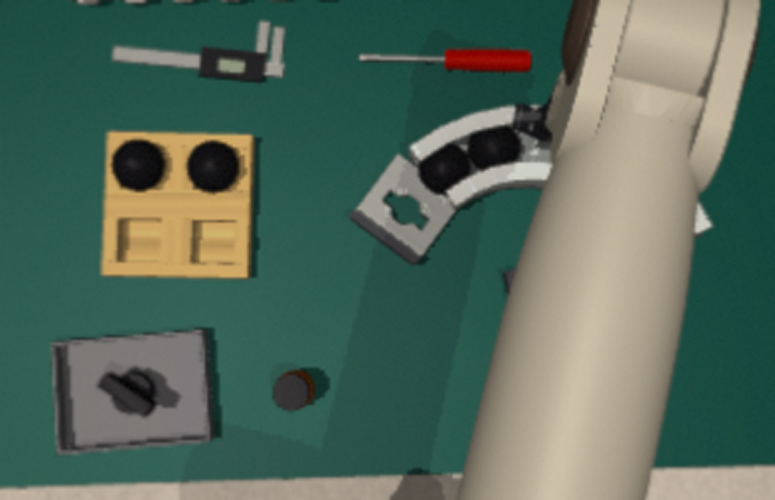

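Call:
send_rows(steps=[[[0,0.04,0.5,0],[0,0.04,1.0,0],[0,0.04,1.5,0],[0,0.04,2.12,0],[0,0.04,2.12,0]]])

```text
time_s: 38.9
tcp_pos: [0.6227, -0.1713, 0.0481]
orientation: [-2.411, -2.007, 0.005]
ft_force: [-0.2, 0.4, -0.6]
grip_width: 0.005
```

Call:
send_rows(steps=[[[0.18,0,0,-0.5],[0.37,-0.02,0,-1.0],[0.55,-0.04,0,-1.5],[0.74,-0.06,0,-2.0],[0.92,-0.1,0,-2.5]]])

```text
time_s: 39.4
tcp_pos: [0.628, -0.1352, 0.0536]
orientation: [2.178, 2.261, 0.001]
ft_force: [-0.2, -0.3, 0.7]
grip_width: -0.001
```

Call:
send_rows(steps=[[[0.16,0,0,-0.4],[0.3,-0.01,0,-0.8],[0.45,-0.03,0,-1.2],[0.6,-0.04,0,-1.6],[0.7,-0.06,0,-1.9]]])

```text
time_s: 39.9
tcp_pos: [0.6237, -0.1075, 0.0517]
orientation: [-1.984, -2.435, -0.0]
ft_force: [1.1, 0.4, 0.1]
grip_width: 0.004
```

```bash
python3 push.py 16.5 2.5
```

```text
ang 11.43 r 0.1699 z 0.0517 F [1.1 0.4 0.1] t 39.9
[[np.float64(0.13), np.float64(-0.0), 0, np.float64(-0.34)], [np.float64(0.25), np.float64(-0.01), 0, np.float64(-0.68)], [np.float64(0.38), np.float64(-0.02), 0, np.float64(-1.01)]]
```

Call:
send_rows(steps=[[[0.09,0,0,-0.25],[0.18,0,0,-0.5],[0.27,0,0,-0.75],[0.36,-0.02,0,-1.0],[0.36,-0.02,0,-1.0]]])

```text
time_s: 40.4
tcp_pos: [0.62, -0.0938, 0.0517]
orientation: [-1.878, -2.518, -0.0]
ft_force: [0.2, 0.1, -0.2]
grip_width: 0.0
```

```bash
python3 push.py 18 2.5; python3 look.py t13
```

```text
ang 16.23 r 0.1696 z 0.0517 F [ 0.2  0.1 -0.2] t 40.4
[[np.float64(0.13), np.float64(-0.0), 0, np.float64(-0.35)]]
rack ((574.139404296875, 252.39907836914062), (165.83445739746094, 163.85145568847656), 87.32664489746094) tray ((364.8909606933594, 304.1016540527344), (126.04261779785156, 174.94546508789062), 3.0906450748443604)
```

View pics/t13_c.png

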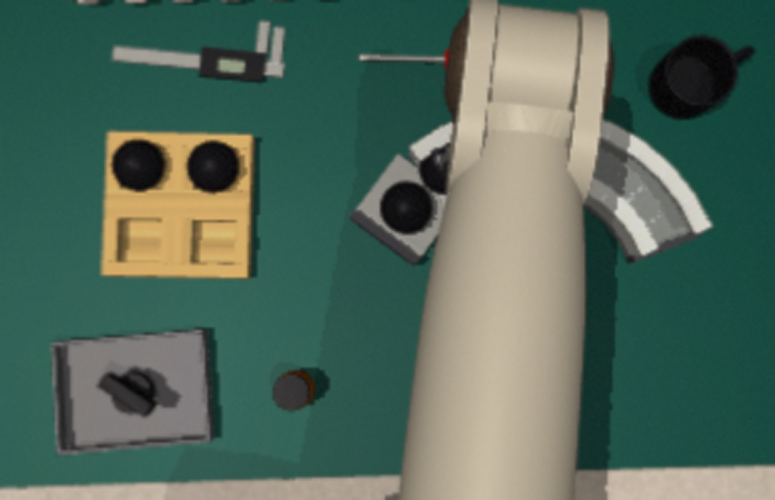

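Ball 3 is in the hole (406,207).

Call:
send_rows(steps=[[[-0.1,0,-0.2,0],[-0.1,0,-0.8,0],[-0.1,0,-1.6,0.4],[-0.1,0,-2.2,1.0],[-0.1,0,-2.2,1.0]]])

```text
time_s: 40.95
tcp_pos: [0.623, -0.0988, 0.1446]
orientation: [1.987, 2.426, 0.005]
ft_force: [0.1, -0.4, 0.6]
grip_width: 0.0
```

```bash
python3 -c "
from h import *
plan([(.5621,-.0074,.135,51.9)])"
```

```text
now [ 0.623  -0.0988  0.1446] yaw 101.4 t 41.0 w 0.000 F [ 0.1 -0.4  0.6] q6 -0.36
  [1.27, -0.52, 0.12, 4.95] rows>=2.9
  [0.94, -1.00, 0.12, 4.95] rows>=2.9
```

Call:
send_rows(steps=[[[0.25,-0.1,0,1.0],[0.5,-0.2,0,2.0],[0.76,-0.3,0,3.0],[1.0,-0.4,0,4.0],[1.27,-0.52,0.05,4.95]]], jaw=1)

```text
time_s: 41.45
tcp_pos: [0.5907, -0.0525, 0.1376]
orientation: [2.466, 1.946, 0.0]
ft_force: [0.2, 0.4, 0.4]
grip_width: 0.849
```

Call:
send_rows(steps=[[[0.25,-0.27,0,1.3],[0.5,-0.53,0,2.6],[0.75,-0.8,0,3.9],[0.94,-1.0,0.1,4.95],[0.94,-1.0,0.1,4.95]]])

```text
time_s: 41.95
tcp_pos: [0.5599, -0.0061, 0.1333]
orientation: [-2.823, -1.377, 0.001]
ft_force: [-0.7, -0.1, -0.3]
grip_width: 1.001
```

Call:
send_rows(steps=[[[0,0,0,0],[0,0,0,0],[0,0,0,0]]])

```text
time_s: 42.25
tcp_pos: [0.5608, -0.0072, 0.1337]
orientation: [2.823, 1.378, 0.0]
ft_force: [0.7, 0.3, 0.4]
grip_width: 0.998
```

```bash
python3 -c "
from h import *
plan([(.5632,-.006,.027,51.9)]);c,im=snap('wrist','w18');print(proj(c,[[.5621,-.0074,.051]]))"
```

```text
now [ 0.5608 -0.0072  0.1337] yaw 52.0 t 42.2 w 0.998 F [0.7 0.3 0.4] q6 0.65
  [0.06, 0.03, 2.67, 0.03] rows>=2.1
[[278.94575916 219.18342885]]
```

View pics/w18.png

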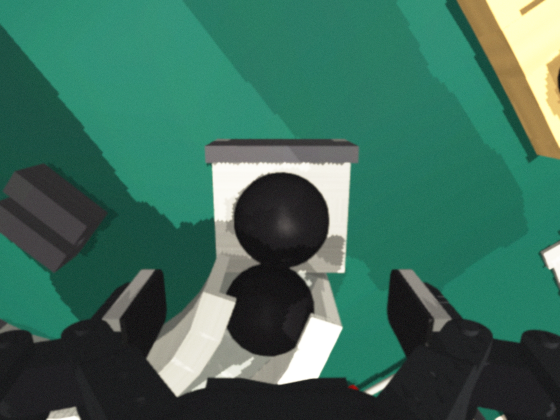

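Ball 3 is seated at (282,219). Grasping.

Call:
send_rows(steps=[[[0.06,0.03,0.6,0],[0.06,0.03,1.3,0],[0.06,0.03,2.0,0],[0.06,0.03,2.5,0],[0.06,0.03,2.68,0]]])

```text
time_s: 42.8
tcp_pos: [0.5618, -0.0057, 0.0241]
orientation: [-2.822, -1.377, 0.005]
ft_force: [0.6, -0.6, 1.1]
grip_width: 0.998
```

Call:
send_rows(steps=[[[0,0,0,0],[0,0,0,0],[0,0,0,0]]])

```text
time_s: 43.1
tcp_pos: [0.5638, -0.0056, 0.0279]
orientation: [2.823, 1.377, 0.003]
ft_force: [-0.7, -0.5, 0.3]
grip_width: 0.999
```

Call:
send_rows(steps=[[[0,0,0,0],[0,0,0,0],[0,0,0,0],[0,0,0,0],[0,0,0,0]]], jaw=-1)

```text
time_s: 43.6
tcp_pos: [0.5634, -0.0056, 0.0275]
orientation: [2.823, 1.377, 0.002]
ft_force: [-1.1, -0.9, 5.9]
grip_width: 0.677
```

```bash
python3 -c "
from h import *
plan([])"
```

```text
now [ 0.5634 -0.0056  0.0275] yaw 52.0 t 43.6 w 0.677 F [-1.1 -0.9  5.9] q6 0.65
```

Call:
send_rows(steps=[[[0,0,-0.15,0],[0,0,-0.4,0],[0,0,-0.7,0],[0,0,-1.0,0],[0,0,-1.3,0]]])

```text
time_s: 44.1
tcp_pos: [0.5631, -0.0055, 0.0799]
orientation: [2.823, 1.377, 0.001]
ft_force: [-0.3, -0.2, -1.1]
grip_width: 0.677
```

Call:
send_rows(steps=[[[0,0,-0.3,0],[0,0,-0.7,0],[0,0,-1.1,0],[0,0,-1.5,0],[0,0,-1.5,0]]])

```text
time_s: 44.6
tcp_pos: [0.564, -0.0055, 0.1414]
orientation: [2.822, 1.376, 0.005]
ft_force: [0.4, 0.2, -2.0]
grip_width: 0.675
```

```bash
python3 look.py t14; python3 -c "
from h import *
plan([(.5354,.2969,.138,43)]);snap('wrist','w19')"
```

```text
rack ((574.487548828125, 252.34715270996094), (166.63677978515625, 163.22354125976562), 88.37920379638672) tray ((364.8572082519531, 304.1138000488281), (126.14598846435547, 174.96925354003906), 3.1203932762145996)
now [ 0.5636 -0.0055  0.1397] yaw 52.0 t 44.6 w 0.675 F [ 1.1 -0.  -1.5] q6 0.65
  [2.76, -2.60, 0.02, 0.90] rows>=3.0
  [2.55, -2.81, 0.02, 0.90] rows>=3.0
```

View pics/w19.png

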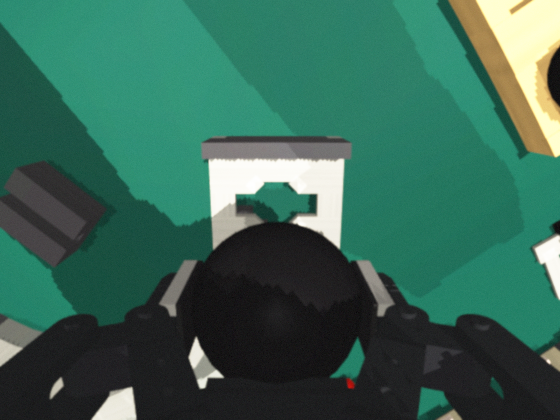

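Call:
send_rows(steps=[[[0.4,-0.38,0,0.15],[1.0,-0.94,0,0.3],[1.6,-1.5,0,0.5],[2.2,-2.07,0,0.7],[2.76,-2.6,0.02,0.9]]])

```text
time_s: 45.2
tcp_pos: [0.5482, 0.1468, 0.1365]
orientation: [-2.876, -1.264, 0.002]
ft_force: [0.8, -0.3, -1.3]
grip_width: 0.678
```

Call:
send_rows(steps=[[[0.55,-0.6,0,0.2],[1.15,-1.27,0,0.45],[1.75,-1.93,0,0.7],[2.3,-2.5,0,0.9],[2.55,-2.81,0.02,0.9]]])

```text
time_s: 45.7
tcp_pos: [0.5342, 0.2988, 0.1355]
orientation: [-2.922, -1.153, 0.002]
ft_force: [0.5, -0.8, -1.5]
grip_width: 0.679
```

Call:
send_rows(steps=[[[0,0,0,0],[0,0,0,0],[0,0,0,0],[0,0,0,0]]])

```text
time_s: 46.1
tcp_pos: [0.5353, 0.2956, 0.137]
orientation: [2.924, 1.149, 0.0]
ft_force: [1.1, 0.1, -0.6]
grip_width: 0.674
```

```bash
python3 -c "
from h import *
plan([(.5354,.2969,.04,43)]); snap('wrist','w20')"
```

```text
now [0.5353 0.2956 0.137 ] yaw 42.9 t 46.1 w 0.674 F [ 1.1  0.1 -0.6] q6 1.33
  [0.02, -0.02, 2.42, -0.02] rows>=1.9
```

View pics/w20.png

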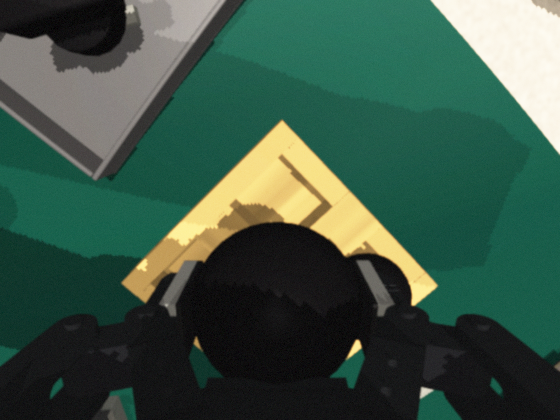

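Call:
send_rows(steps=[[[0.02,-0.02,0.5,0],[0.02,-0.02,1.0,0],[0.02,-0.02,1.5,0],[0.02,-0.02,2.0,0],[0.02,-0.02,2.4,0]]])

```text
time_s: 46.65
tcp_pos: [0.535, 0.2971, 0.0397]
orientation: [2.923, 1.15, -0.001]
ft_force: [-0.1, 0.3, -1.9]
grip_width: 0.682
```

Call:
send_rows(steps=[[[0,0,0.1,0],[0,0,0.2,0],[0,0,0.27,0],[0,0,0.3,0],[0,0,0.3,0]]])

```text
time_s: 47.15
tcp_pos: [0.5353, 0.298, 0.0293]
orientation: [-2.923, -1.151, -0.001]
ft_force: [0.4, -0.1, -1.9]
grip_width: 0.671
```

```bash
python3 -c "
from h import *
plan([(.5354,.2969,.029,43)]); "
```

```text
now [0.5353 0.298  0.0293] yaw 43.0 t 47.1 w 0.671 F [ 0.4 -0.1 -1.9] q6 1.33
  [-0.02, 0.02, 0.01, -0.00] rows>=0.0
```

Call:
send_rows(steps=[[[-0.02,0.02,0.04,0],[-0.02,0.02,0.06,0],[-0.02,0.02,0.06,0]]])

```text
time_s: 47.45
tcp_pos: [0.5354, 0.2969, 0.0276]
orientation: [-2.923, -1.151, -0.002]
ft_force: [-1.1, 0.3, 4.3]
grip_width: 0.669
```

Call:
send_rows(steps=[[[0,0,0,0],[0,0,0,0],[0,0,0,0],[0,0,0,0]]], jaw=0.85)

```text
time_s: 47.85
tcp_pos: [0.535, 0.2967, 0.0264]
orientation: [2.923, 1.151, -0.0]
ft_force: [0.3, 0.5, 0.5]
grip_width: 0.923
```

Call:
send_rows(steps=[[[0,0,-0.3,0],[0,0,-0.9,0],[0,0,-1.7,0],[0,0,-2.5,0],[0,0,-2.8,0]]])

```text
time_s: 48.35
tcp_pos: [0.5361, 0.2973, 0.143]
orientation: [-2.922, -1.151, -0.008]
ft_force: [-0.3, -0.9, -0.7]
grip_width: 0.925
```

```bash
python3 -c "
from h import *
c,im=snap('wrist','w21')
plan([arc(10,.14)]);"
```

```text
now [0.5363 0.2974 0.1434] yaw 43.0 t 48.4 w 0.924 F [-0.4 -0.6  1.6] q6 1.33
  [-2.68, 4.49, 0.04, -5.70] rows>=4.2
  [-4.50, 2.67, 0.04, -5.70] rows>=4.2
```

View pics/w21.png

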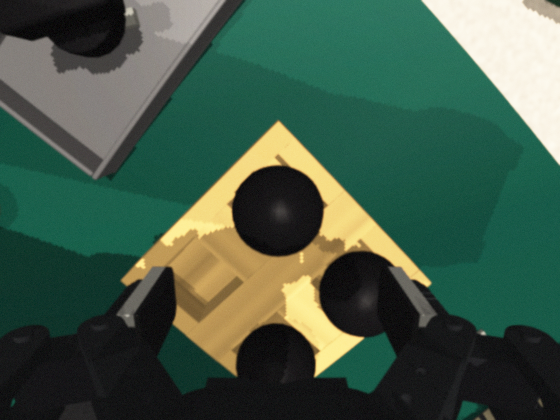

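Three balls are home, at (278,211), (362,293) and (276,365). Now for the last ball.

Call:
send_rows(steps=[[[-0.4,0.67,0,-0.8],[-1.0,1.67,0,-2.1],[-1.6,2.68,0,-3.4],[-2.2,3.68,0,-4.7],[-2.68,4.49,0,-5.7]]], jaw=-1)

```text
time_s: 48.9
tcp_pos: [0.5789, 0.0899, 0.1375]
orientation: [-2.546, -1.84, 0.002]
ft_force: [0.9, 0.5, 0.5]
grip_width: 0.067
```

Call:
send_rows(steps=[[[-1.0,0.59,0,-1.2],[-2.0,1.19,0,-2.5],[-3.0,1.78,0,-3.8],[-3.9,2.3,0,-5.0],[-4.5,2.67,0.05,-5.7]]])

```text
time_s: 49.4
tcp_pos: [0.6231, -0.1152, 0.1355]
orientation: [-2.016, -2.408, 0.001]
ft_force: [0.8, 0.0, 0.0]
grip_width: 0.005
```

Call:
send_rows(steps=[[[0,0,0,0],[0,0,0,0],[0,0,0,0]]])

```text
time_s: 49.7
tcp_pos: [0.6229, -0.1114, 0.1361]
orientation: [-2.019, -2.406, 0.0]
ft_force: [0.8, -0.1, 0.0]
grip_width: 0.003
```

```bash
python3 -c "
from h import *
plan([arc(10,.05)]);snap('wrist','w22')"; python3 look.py t15
```

```text
now [ 0.6229 -0.1114  0.1361] yaw 100.0 t 49.7 w 0.003 F [ 0.8 -0.1  0. ] q6 -0.35
  [-0.01, 0.04, 2.15, -0.00] rows>=1.7
rack ((574.1409912109375, 252.44168090820312), (165.74839782714844, 163.85206604003906), 87.32563018798828) tray ((364.7680969238281, 304.2358703613281), (126.39231872558594, 175.2476348876953), 2.9344544410705566)
```

View pics/t15_c.png

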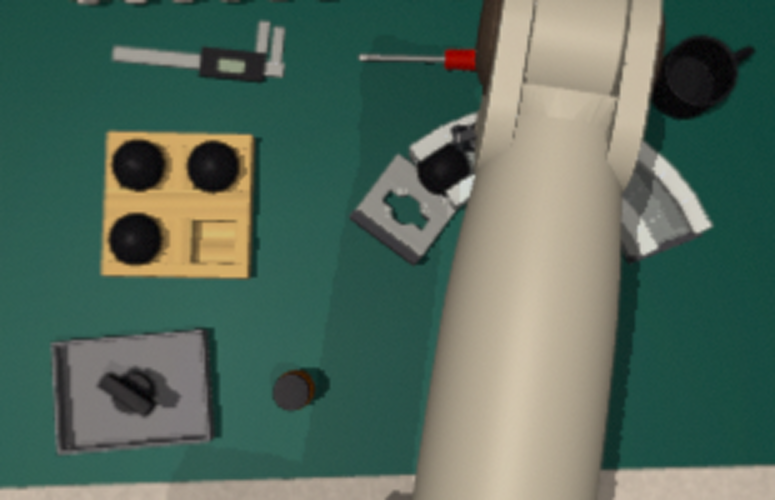

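View pics/w22.png

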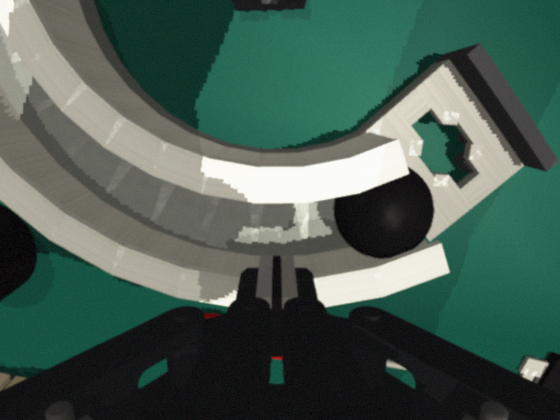

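The last ball waits at the channel mouth (385,212), clear of the fingers. Descend and push.

Call:
send_rows(steps=[[[0,0.04,0.5,0],[0,0.04,1.0,0],[0,0.04,1.5,0],[0,0.04,2.12,0],[0,0.04,2.12,0]]])

```text
time_s: 50.3
tcp_pos: [0.6229, -0.1107, 0.0483]
orientation: [-2.015, -2.404, 0.004]
ft_force: [-0.2, -0.3, -0.9]
grip_width: -0.0
```

Call:
send_rows(steps=[[[0.18,0,0,-0.5],[0.37,-0.02,0,-1.0],[0.55,-0.04,0,-1.5],[0.74,-0.06,0,-2.0],[0.92,-0.1,0,-2.5]]])

```text
time_s: 50.8
tcp_pos: [0.615, -0.0757, 0.0536]
orientation: [1.741, 2.613, 0.001]
ft_force: [-0.6, 0.2, -1.4]
grip_width: 0.001
```

Call:
send_rows(steps=[[[0.16,0,0,-0.4],[0.3,-0.01,0,-0.8],[0.45,-0.03,0,-1.2],[0.6,-0.04,0,-1.6],[0.7,-0.06,0,-1.9]]])

```text
time_s: 51.3
tcp_pos: [0.6013, -0.0511, 0.0518]
orientation: [-1.52, -2.75, -0.0]
ft_force: [0.3, 0.7, 0.2]
grip_width: -0.001
```

```bash
python3 push.py 36.5 2.5; python3 look.py t16
```

```text
ang 32.02 r 0.1700 z 0.0518 F [0.3 0.7 0.2] t 51.3
[[np.float64(0.17), np.float64(-0.0), 0, np.float64(-0.45)], [np.float64(0.33), np.float64(-0.01), 0, np.float64(-0.9)]]
rack ((574.1522827148438, 252.35574340820312), (165.88185119628906, 163.9473419189453), 87.27323150634766) tray ((365.00189208984375, 304.1217041015625), (126.26649475097656, 174.96925354003906), 3.1203927993774414)
```

View pics/t16_c.png

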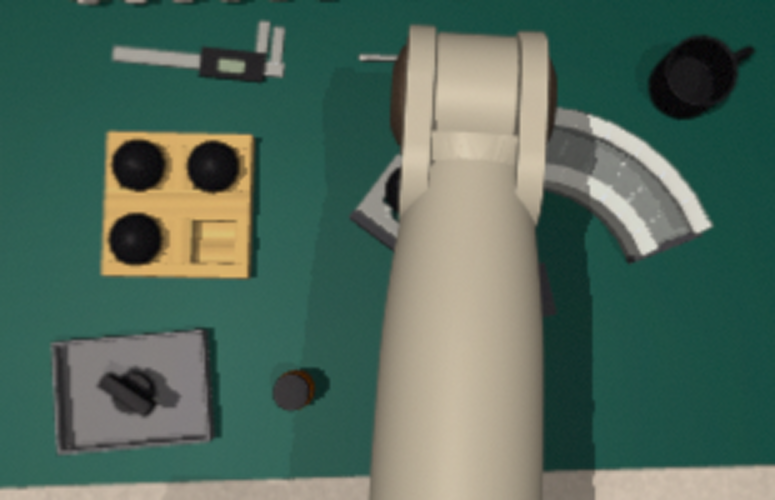

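Call:
send_rows(steps=[[[0.09,0,0,-0.25],[0.18,0,0,-0.5],[0.27,0,0,-0.75],[0.34,-0.02,0,-0.95],[0.34,-0.02,0,-0.95]]])

```text
time_s: 51.85
tcp_pos: [0.5934, -0.0402, 0.0517]
orientation: [-1.407, -2.809, 0.0]
ft_force: [-0.5, 0.4, -0.3]
grip_width: 0.001
```

```bash
python3 -c "
from h import *
plan([]);snap('wrist','w23')"
```

```text
now [ 0.5934 -0.0402  0.0517] yaw 126.8 t 51.9 w 0.001 F [-0.5  0.4 -0.3] q6 -0.71
```

View pics/w23.png

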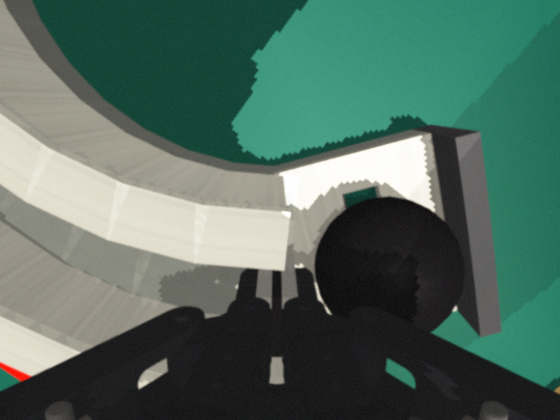

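The last ball sits over the hole (388,270). Retracting; then turning to grasp it.

Call:
send_rows(steps=[[[-0.15,0,-0.2,0],[-0.15,0,-0.8,0],[-0.15,0,-1.6,0.4],[-0.15,0,-2.2,1.0],[-0.15,0,-2.2,1.0]]])

```text
time_s: 52.4
tcp_pos: [0.5992, -0.0459, 0.1444]
orientation: [1.529, 2.738, 0.004]
ft_force: [-0.3, 0.4, 0.9]
grip_width: 0.006
```

```bash
python3 -c "
from h import *
plan([(.561,-.007,.135,51.9)])"
```

```text
now [ 0.5992 -0.0459  0.1444] yaw 121.6 t 52.4 w 0.006 F [-0.3  0.4  0.9] q6 -0.63
  [0.66, -0.15, 0.12, 6.97] rows>=4.1
  [0.46, -0.50, 0.12, 6.97] rows>=4.1
```

Call:
send_rows(steps=[[[0.13,-0.03,0,1.3],[0.26,-0.06,0,2.7],[0.4,-0.1,0,4.1],[0.53,-0.12,0,5.5],[0.66,-0.15,0.05,6.97]]], jaw=1)

```text
time_s: 52.9
tcp_pos: [0.5784, -0.0262, 0.1376]
orientation: [2.286, 2.155, 0.0]
ft_force: [0.0, 0.2, -0.5]
grip_width: 0.847
```

Call:
send_rows(steps=[[[0.1,-0.1,0,1.4],[0.2,-0.2,0,2.8],[0.3,-0.33,0.05,4.2],[0.4,-0.43,0.1,5.6],[0.46,-0.5,0.1,6.97]]])

```text
time_s: 53.4
tcp_pos: [0.5591, -0.0066, 0.1332]
orientation: [-2.826, -1.372, 0.001]
ft_force: [-0.9, 0.7, 0.1]
grip_width: 1.0
```

Call:
send_rows(steps=[[[0,0,0,0],[0,0,0,0],[0,0,0,0]]])

```text
time_s: 53.7
tcp_pos: [0.5595, -0.0068, 0.1336]
orientation: [2.821, 1.382, 0.0]
ft_force: [-0.4, 0.2, -0.3]
grip_width: 1.002
```

```bash
python3 -c "
from h import *
plan([(.5632,-.006,.027,51.9)]);c,im=snap('wrist','w24');print(proj(c,[[.5621,-.0074,.051]]))"
```

```text
now [ 0.5595 -0.0068  0.1336] yaw 52.2 t 53.7 w 1.002 F [-0.4  0.2 -0.3] q6 0.65
  [0.07, 0.06, 2.67, 0.06] rows>=2.1
[[279.79219898 221.12318238]]
```

View pics/w24.png

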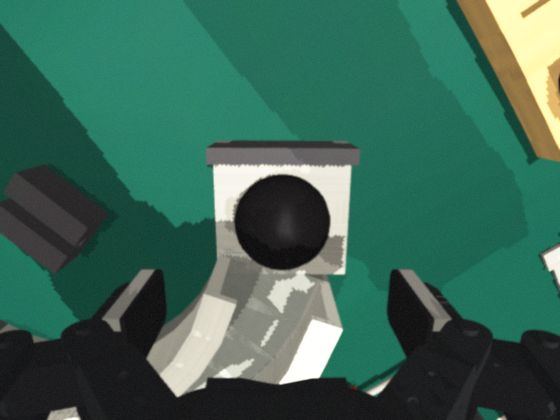

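The last ball is seated at (282,221), and the channel behind it is empty.

Call:
send_rows(steps=[[[0.07,0.06,0.6,0],[0.07,0.06,1.3,0],[0.07,0.06,2.0,0],[0.07,0.06,2.5,0],[0.07,0.06,2.68,0]]])

```text
time_s: 54.25
tcp_pos: [0.5617, -0.0059, 0.0241]
orientation: [-2.821, -1.379, 0.005]
ft_force: [-0.5, -1.1, 0.7]
grip_width: 1.001
```

Call:
send_rows(steps=[[[0,0,0,0],[0,0,0,0],[0,0,0,0]]])

```text
time_s: 54.55
tcp_pos: [0.5638, -0.0058, 0.0279]
orientation: [2.822, 1.378, 0.003]
ft_force: [-0.3, 0.9, 0.6]
grip_width: 0.996
```

Call:
send_rows(steps=[[[0,0,0,0],[0,0,0,0],[0,0,0,0],[0,0,0,0],[0,0,0,0]]], jaw=-1)

```text
time_s: 55.05
tcp_pos: [0.5635, -0.0058, 0.0275]
orientation: [2.822, 1.378, 0.002]
ft_force: [-1.7, 0.5, 5.4]
grip_width: 0.679
```

```bash
python3 -c "
from h import *
plan([])"
```

```text
now [ 0.5635 -0.0058  0.0275] yaw 52.1 t 55.0 w 0.679 F [-1.7  0.5  5.4] q6 0.65
```

Call:
send_rows(steps=[[[0,0,-0.15,0],[0,0,-0.4,0],[0,0,-0.7,0],[0,0,-1.0,0],[0,0,-1.3,0]]])

```text
time_s: 55.55
tcp_pos: [0.5631, -0.0058, 0.0799]
orientation: [2.823, 1.378, 0.001]
ft_force: [1.1, 0.1, -1.2]
grip_width: 0.68
```

Call:
send_rows(steps=[[[0,0,-0.3,0],[0,0,-0.7,0],[0,0,-1.1,0],[0,0,-1.5,0],[0,0,-1.5,0]]])

```text
time_s: 56.05
tcp_pos: [0.564, -0.0058, 0.1414]
orientation: [2.822, 1.378, 0.006]
ft_force: [0.6, -0.5, -2.4]
grip_width: 0.678
```

```bash
python3 look.py t17; python3 -c "
from h import *
plan([(.5316,.2129,.138,43)]);snap('wrist','w25')"
```

```text
rack ((574.1376953125, 252.3564910888672), (165.92047119140625, 163.85086059570312), 87.32766723632812) tray ((364.8572082519531, 304.1138000488281), (126.14598846435547, 174.96925354003906), 3.1203932762145996)
now [ 0.5636 -0.0058  0.1397] yaw 52.0 t 56.1 w 0.678 F [-0.1 -0.4 -2.8] q6 0.65
  [3.82, -3.99, 0.04, 1.81] rows>=4.4
```

View pics/w25.png

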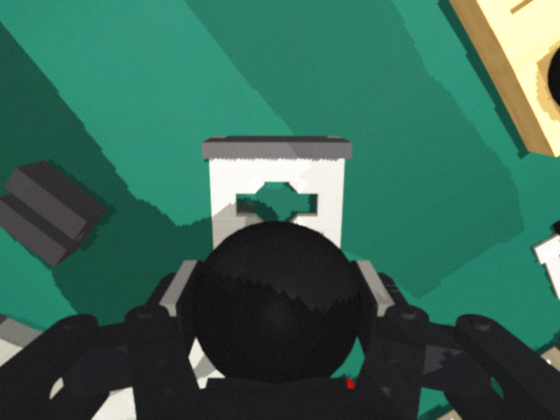

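View pics/t17_c.png

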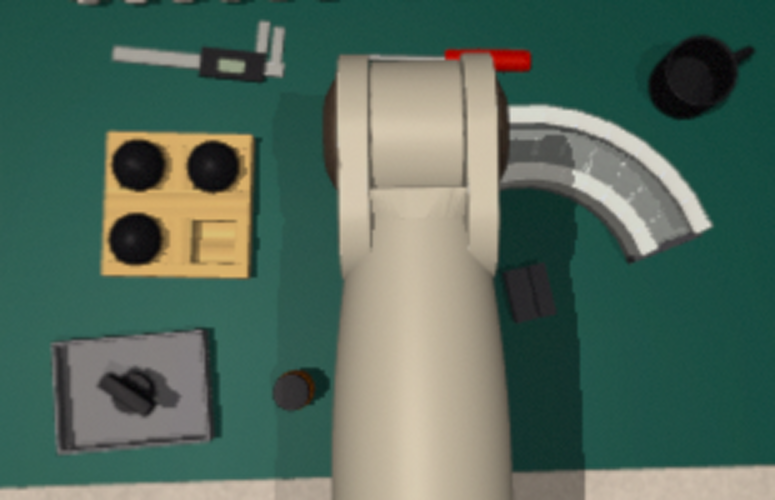

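Call:
send_rows(steps=[[[0.5,-0.52,0,0.2],[1.3,-1.36,0,0.6],[2.2,-2.3,0,1.0],[3.0,-3.13,0,1.5],[3.7,-3.87,0.02,1.8]]])

```text
time_s: 56.65
tcp_pos: [0.5308, 0.2082, 0.1366]
orientation: [-2.923, -1.151, 0.002]
ft_force: [0.1, 0.8, -1.0]
grip_width: 0.672
```

Call:
send_rows(steps=[[[0.12,-0.12,0,0],[0.12,-0.12,0,0],[0.12,-0.12,0,0],[0.12,-0.12,0,0]]])

```text
time_s: 57.05
tcp_pos: [0.5323, 0.2116, 0.1374]
orientation: [2.923, 1.15, -0.001]
ft_force: [0.3, 0.2, -1.7]
grip_width: 0.679
```

```bash
python3 -c "
from h import *
plan([(.5316,.2129,.04,43)]); snap('wrist','w26')"
```

```text
now [0.5323 0.2116 0.1374] yaw 43.0 t 57.0 w 0.679 F [ 0.3  0.2 -1.7] q6 1.20
  [0.01, -0.04, 2.44, -0.01] rows>=1.9
```

View pics/w26.png

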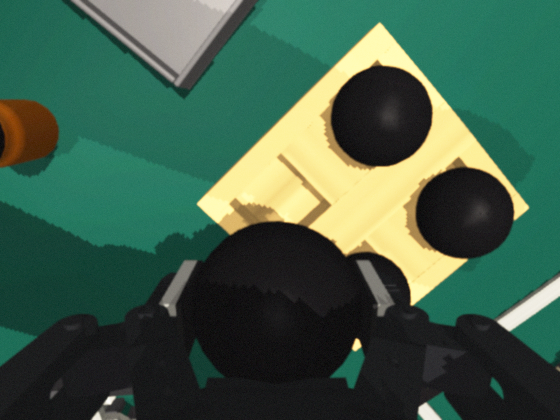

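The held ball is over the last empty pocket. Lowering.

Call:
send_rows(steps=[[[0.01,-0.03,0.5,0],[0.01,-0.03,1.0,0],[0.01,-0.03,1.5,0],[0.01,-0.03,2.0,0],[0.01,-0.03,2.4,0]]])

```text
time_s: 57.6
tcp_pos: [0.5316, 0.2127, 0.0406]
orientation: [2.923, 1.15, -0.001]
ft_force: [-0.6, 0.3, -1.0]
grip_width: 0.678
```

Call:
send_rows(steps=[[[0,0,0.1,0],[0,0,0.2,0],[0,0,0.27,0],[0,0,0.3,0],[0,0,0.3,0]]])

```text
time_s: 58.1
tcp_pos: [0.5319, 0.2141, 0.0301]
orientation: [2.923, 1.153, 0.001]
ft_force: [0.1, -0.3, -1.7]
grip_width: 0.676
```

```bash
python3 -c "
from h import *
plan([(.5316,.2129,.028,43)]); "
```

```text
now [0.5319 0.2141 0.0301] yaw 43.0 t 58.1 w 0.676 F [ 0.1 -0.3 -1.7] q6 1.20
  [-0.02, 0.02, 0.05, 0.01] rows>=0.0
```

Call:
send_rows(steps=[[[-0.02,0.02,0.04,0],[-0.02,0.02,0.07,0],[-0.02,0.02,0.07,0]]])

```text
time_s: 58.4
tcp_pos: [0.5318, 0.213, 0.0275]
orientation: [2.922, 1.153, 0.001]
ft_force: [-0.5, -1.0, 3.9]
grip_width: 0.679
```

Call:
send_rows(steps=[[[0,0,0,0],[0,0,0,0],[0,0,0,0],[0,0,0,0]]], jaw=0.85)

```text
time_s: 58.8
tcp_pos: [0.5315, 0.2129, 0.0268]
orientation: [2.923, 1.153, -0.0]
ft_force: [0.3, -0.2, -0.1]
grip_width: 0.927
```

Call:
send_rows(steps=[[[0,0,-0.3,0],[0,0,-0.9,0],[0,0,-1.7,0],[0,0,-2.5,0],[0,0,-3.0,0]]])

```text
time_s: 59.3
tcp_pos: [0.5321, 0.2132, 0.1506]
orientation: [-2.922, -1.153, -0.005]
ft_force: [-0.7, 0.3, -0.4]
grip_width: 0.923
```

Call:
send_rows(steps=[[[0,1.0,-0.5,0],[0,2.0,-1.0,0],[-1.0,3.0,-1.5,0],[-2.0,3.0,-1.5,0],[-3,3,-1.5,0]]])

```text
time_s: 59.8
tcp_pos: [0.5255, 0.0413, 0.2082]
orientation: [2.923, 1.15, 0.002]
ft_force: [-0.6, 0.9, 1.4]
grip_width: 0.927
```

Call:
send_rows(steps=[[[-1,0,0,0],[-2,0,0,0],[-3,0,0,0],[-3,0,0,0],[-3,0,0,0]]])

```text
time_s: 60.3
tcp_pos: [0.438, -0.0391, 0.2081]
orientation: [2.923, 1.15, 0.003]
ft_force: [0.8, 0.2, 0.6]
grip_width: 0.926
```

```bash
python3 look.py t18; python3 -c "
from h import *
plan([]);snap('wrist','w27');snap('side','s18')"
```

```text
rack ((574.4761352539062, 252.26608276367188), (166.8003387451172, 163.2041015625), 88.38033294677734) tray ((364.95361328125, 304.1183166503906), (126.39605712890625, 174.9755401611328), 3.066218137741089)
now [ 0.4384 -0.0386  0.2077] yaw 43.0 t 60.4 w 0.925 F [-0.1  0.4  0.5] q6 0.73
```

View pics/t18_c.png

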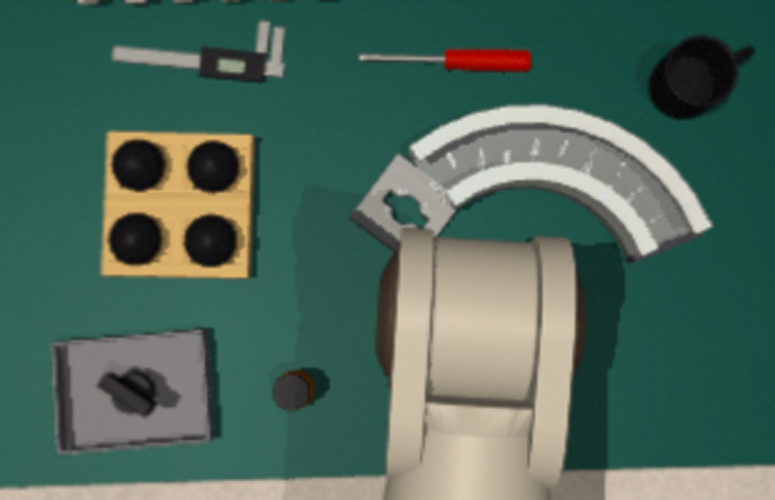

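View pics/s18.png

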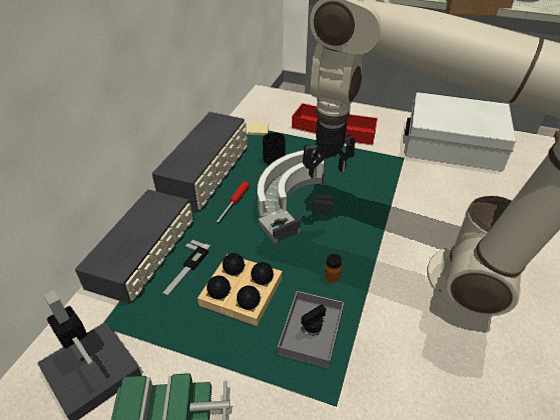

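Both views show all four balls in the rack, the stopper in the tray and the channel empty. I'll run one quick numeric check of the balls' heights before handing in.

```bash
python3 - <<'E'
from h import *
ct,cs=cam('top'),cam('side'); 
def balls(f,x0,x1,y0,y1):
    im=cv2.imread(f); m=np.zeros(im.shape[:2],np.uint8); m[y0:y1,x0:x1]=(im.max(2)<60)[y0:y1,x0:x1]
    k=[q for q in cv2.findContours(m,cv2.RETR_EXTERNAL,cv2.CHAIN_APPROX_NONE)[0] if cv2.contourArea(q)>120]
    return [cv2.minEnclosingCircle(q)[0] for q in k]
T=balls('pics/t18.png',160,224,176,238); S=balls('pics/s18.png',195,285,245,325)
for t in T:
    P,e=min((tri(ct,t,cs,s) for s in S),key=lambda r:r[1]+abs(r[0][2]-.0486)); print(np.round(P,4),round(e,4))
E
```

```text
[0.5314 0.2135 0.0457] 0.0017
[0.5354 0.2978 0.0432] 0.0002
[0.6154 0.2092 0.0449] 0.0022
[0.6203 0.2936 0.0434] 0.003
```

```bash
python3 -c "
from workcell import env
print(env.job_done()); print(env.get_state()['time_s'])"
```

```text
the job is handed in; nothing more can be done
None
the job is handed in; nothing more can be done
```

The track is empty and the job is handed in, at about 61 s of the 210 s allowed. I turned the stopper counter-clockwise to its stop and stood it upright in the grey tray. Then I pushed the four balls to the exit gap one at a time and set each in its own rack pocket.

- **Last checks:** The top and side pictures show the channel empty, the stopper in the tray, one ball in each pocket, and the gripper clear of everything. The other things on the bench look unmoved. Rack and tray measured in the same place all run, so I saw no knock.
- **Ball positions:** Measured across the two cameras, the balls are within about 1 mm of the worked-out pocket centres sideways.
- **Disagreement:** Their measured heights were 43–46 mm against the nominal 48.6 mm. All four read low by a similar amount; I put this down to shadow in the masks and calibration error.
- **First ball:** I regrasped it once, lower down, before lifting. The fingers or the ball pressed on the rack with about 12 N as I set it down. I saw no grip slackening.

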